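Set the foot gap of a slide coater and load its carriers

TASK

Set up the slide coater for its next batch. Take the red-handled gauge from its tray, lay its blade flat on the steel strip under the coater's foot from the left, and turn the black screw knob clockwise until the sprung foot just drags on the blade (it should lift the foot on its spring by about 1 to 2 mm); then draw the gauge out without changing the setting and lay it flat back in its tray. Also seat every orange slide carrier you find on the bench flat and square in a pocket of the coater's bed, one to a pocket, and leave the other things on the bench alone.

Things in the scene. Friction and masses are not known exactly. Their poses are not given: they have to be found in the camera images.
- gauge_grip (a point): Centre of the gauge's upright red handle: 34 mm long (x) x 16 mm wide (y), its top 40 mm above the gauge's flat underside; this point is 20 mm above it. Loose, 120 g. The steel blade (112 x 22 x 5 mm) reaches from 17 mm behind to 95 mm ahead of this point. x to the blade's tip, z up; grasp across y. Starts flat in the tray.
- gauge_tip (a point): The middle of the free end of the gauge's blade, 95 mm ahead of the handle's centre along x and 2.5 mm above the underside. Axes as gauge_grip.
- tray_c (a point): Fixed grey open tray, 160 x 66 mm outside, 16 mm high, walls and floor 4 mm thick. This point is the centre of its inner floor, 4 mm above the worktop. x along the 160 mm, y along the 66 mm, z up. It is the gauge's place.
- anvil (a point): Point on the coater's fixed steel strip straight below the foot, 20 mm above the worktop. Strip: 34 mm wide (x), from 99 mm left (+y) of this point to 35 mm right. x points to the coater's back, y left, z up. The gauge goes in from the left, its tip pointing along -y, its handle staying 70 to 85 mm left of this point. The arm over the strip lies 55 to 70 mm above, from 3 mm right of this point on.
- foot_face (a point): Middle of the foot's underside (foot 24 mm along x, 16 mm along y). Its height over anvil is the gap: 11 mm at screw 0, 2 mm less per rad. The foot is on a spring (1200 N/m, no preload), so it lifts when the blade is in the way. The 5 mm blade is first touched at screw = 3.0 rad. Coater base: 155 (x) x 335 mm, its top 17 mm above the worktop.
- foot (a joint): Lift of the foot on its spring, m: 0 hanging free, grows as the blade pushes it up (limit 0.010). Seen as the red tab rising beside the white plate on the front of the gap head. Set right, with the blade in the gap: about 0.001 to 0.002.
- screw (a joint): Adjusting screw knob, rad, 0 to 5.2, grows as it is turned clockwise seen from above; starts at 0 to 1. It lowers the foot by 2 mm per rad and stays where it is left (friction 0.04 N m). The knob does not move up or down.
- screw_grip (a point): Point on the axis of the screw knob at which to grip it; the knob, base 68 mm and knob 44 mm across, bar 42 x 14 x 32 mm high; this point is 7 mm below the bar's top, stands on the arm, its axis 38 mm right (-y) of the foot. At screw 0 the bar runs along the coater's x axis; it turns clockwise from above as the screw grows.
- pocket_1 (a point): Pocket 1 of the coater's bed: centre of its floor, 17 mm above the worktop; 80 (x) x 36 (y) mm, 8 mm deep. x, y, z as the coater's. Pockets 1, 2, 3 lie side by side 44 mm apart, left to right, 1 being nearest to the gap head. Empty at the start.
- pocket_2 (a point): Pocket 2 of the coater's bed: centre of its floor, 17 mm above the worktop; 80 (x) x 36 (y) mm, 8 mm deep. x, y, z as the coater's. Pockets 1, 2, 3 lie side by side 44 mm apart, left to right, 1 being nearest to the gap head. Empty at the start.
- pocket_3 (a point): Pocket 3 of the coater's bed: centre of its floor, 17 mm above the worktop; 80 (x) x 36 (y) mm, 8 mm deep. x, y, z as the coater's. Pockets 1, 2, 3 lie side by side 44 mm apart, left to right, 1 being nearest to the gap head. Empty at the start.
- carrier_1_c (a point): Orange slide carrier, loose, 80 g (may be absent): plate 76 (x) x 32 (y) x 10 mm with a glass slide on it and, in the middle, an upright grip rib 14 mm (x) x 28 mm (y) that rises to 36 mm above the underside. This point is on its middle axis, 18 mm above the underside. Grasp the rib across its 14 mm (along x) or its 28 mm. Seated, this point is 18 mm above the pocket's floor.
- carrier_2_c (a point): Orange slide carrier, loose, 80 g (may be absent): plate 76 (x) x 32 (y) x 10 mm with a glass slide on it and, in the middle, an upright grip rib 14 mm (x) x 28 mm (y) that rises to 36 mm above the underside. This point is on its middle axis, 18 mm above the underside. Grasp the rib across its 14 mm (along x) or its 28 mm. Seated, this point is 18 mm above the pocket's floor.
- carrier_3_c (a point): Orange slide carrier, loose, 80 g (may be absent): plate 76 (x) x 32 (y) x 10 mm with a glass slide on it and, in the middle, an upright grip rib 14 mm (x) x 28 mm (y) that rises to 36 mm above the underside. This point is on its middle axis, 18 mm above the underside. Grasp the rib across its 14 mm (along x) or its 28 mm. Seated, this point is 18 mm above the pocket's floor.
- specimen_cup: Bystander: clear specimen cup, 62 mm wide, 68 mm high; origin at its underside. Leave alone.
- note_pad: Bystander: yellow note pad 76 x 76 x 14 mm; origin at its underside. Leave alone.
- tape_roll: Bystander: roll of tape, 62 mm wide, 19 mm high; origin at its underside. Leave alone.
- timer: Bystander: white bench timer 24 x 62 x 63 mm; origin at its underside. Leave alone. Beside it two fixed monitors limit the room behind the coater: screen fronts at world x about 0.66, y -0.35 to 0.13 and 0.18 to 0.66, from 95 to 377 mm above the worktop. A fixed mouse on a pad 5 mm thick lies at about x 0.44, y -0.43.
Not all that is in view belongs to the job. There is more than one size of the part that bears gauge_grip; the job needs the smaller.

How it is judged:
By the outcome, as a careful person would: the job done as asked, in the order asked, and still so for the second after the job is handed in, with the robot touching nothing.
Of carrier_1, carrier_2, carrier_3 only 1 to 3 are there at a start; the rules pass over those that are not, and their reading is None.
At some moment in a run one of carrier_1, carrier_2, carrier_3 may be knocked a few centimetres aside while the robot is not near it.
Once in a run the grip may slacken for a moment while it holds something.
It also fails if it takes over 210 s, if anything falls off the work surface, if the arm or the gripper's body presses on something with over 40 N, if the wrist force passes 120 N, or if a joint passes its speed limit or range.

ROBOT

A 6-joint arm with a two-finger parallel gripper is mounted at the origin on a cart in front of the work surface, level with it; the furniture and walls round the work are solid. World frame = base frame: x ahead of the robot, y to its left, z up, the work surface at z = 0. Lengths are in m, angles in rad, forces in N, time in s.
With the tool pointing down it reaches from about 0.225 to 0.875 m from the base axis. Payload 3.4 kg.
Tool frame: the origin (TCP) lies at the very end of the fingers, on their centre line; the grasp point (between the pads) lies 19 mm behind it; x points along the fingers, y is the direction in which the jaws open and shut, and the axes are right-handed (so a half turn about x gives the same grasp; the last joint's range is limited). The gripper opens to 85 mm and grips with 20 to 120 N. Pads are 22 mm wide; open, the fingers measure 114 mm over their backs; the gripper's body (76 mm by 85 mm) begins 54 mm behind the grasp point. The pads swing forward as they close: fully open they stand 13 mm farther back than shut.
Start: joints at [1.143, 0.276, 1.505, -0, 1.361, -0.121], TCP at [0.174, 0.548, 0.231] pointing down, gripper open.
Joint ranges: [-2.89, 2.89], [-0.75, 2.08], [0.22, 2.7], [-1.18, 4.32], [0.11, 2.71], [-2.7, 2.7]. Speed limits (rad/s): [2.57, 2.57, 3.14, 3.14, 3.14, 3.14].

INTERFACE

Orientations are given as a unit quaternion [w, x, y, z].
In Python, from rig import manip gives the robot as it stands. The module is installed in compiled form; this text tells all that it offers.
- The arm moves only by the tool play_rows, never from a script. Its argument "plan" is a list that holds one entry, the list of rows, each a list of 5 numbers: the closure, from 0 (fully open) to 1 (shut), then the shift along the tool's x, y, z in m, then the turn about the tool's x in degrees. A call has 1 to 12 rows; each row is the pose to reach, as a shift and turn from the pose measured when the call began, along the tool's axes at that moment; what a row does not reach only later rows make up. A row lasts 1/10 s, in which the tool goes at most 50 mm and 8.59 degrees, less where a joint would pass 70% of its speed; a pose out of reach is approached as far as the arm can. A call with a gripper value outside its range is refused whole. The fingers move at their own pace and stop on an object; "grip_force" is the grip in N (left out, the last holds). Time passes only in rows, so rows that repeat a pose let the fingers close. It gives the time, the measured TCP pose, the force and the opening at its end, in the units of the state.
- manip.get_state(): the state, without advancing time (a new reading comes with each control period).
- manip.get_image(name): name is "side" or "top" or "wrist"; returns (picture, depth): 480x640x3 uint8, red, green, blue; 480x640 float32, m along the optical axis (not along the pixel's ray), 0 where there is no reading.
- manip.camera_params(name): a dict with "intrinsics" (3x3 intrinsics, pixels), "R" (3x3) and "t" (3): a world point X has camera coordinates R X + t; the wrist camera has in their place "mount" (4x4, takes a point from camera to tool coordinates, whose origin is the TCP and whose axes are the tool frame's). Camera axes: x right, y down, z forward; pixel columns grow to the right and rows downward; lengths in m; the calibration is good to about 2 mm. A picture is of the moment at which its call begins: read the wrist's pose just before it. camera_params takes no time and is no camera call.
- manip.sign_off(): hands the job in, once; it reports no verdict.
The state is a dict: "clock": time; "qpos": joint angles; "qd": joint speeds; "effort": joint torques, N m; "position": TCP position; "ee_rot": TCP orientation; "contact_force": force on the tool from outside, world axes, zero at the start; "moment": the same for the moment, N m; "width": finger opening in m.
Only numpy, scipy, OpenCV 4.12 (cv2) and the standard library are available. Lean on these libraries where they do the work, as an engineer would, in place of code of your own. Each camera call takes 0.05 s, during which the arm holds its last target.

## Working session

There is one attempt and no reset: what is moved stays moved. The work goes in short steps, Python scripts to look and compute and a tool call to move; the robot and the scene stay as the last step left them, time stands still between calls to the robot, and variables do not carry over. Pictures are saved under pics/ and viewed, and the job is handed in when it is done.

Besides the shell and the picture viewer there is one more tool, called after "Emit:" by a JSON object that holds its "api" and its "payload", one argument or row to a line. play_rows: Moves the arm, as the interface text tells. Its arguments: {"type":"object","properties":{"plan":{"type":"array","items":{"type":"array","items":{"type":"array","items":{"type":"number"}}}},"grip_force":{"type":"number"}},"required":["plan"]}

```bash
mkdir -p pics
python3 - <<'E'
from rig import manip
import cv2,numpy as np
print(manip.get_state())
for n in ["side","top","wrist"]:
    p,d=manip.get_image(n); cv2.imwrite(f"pics/{n}0.png",p[:,:,::-1]); np.save(f"{n}0.npy",d); 
    c=manip.camera_params(n); print(n,{k:np.round(v,4).tolist() for k,v in c.items()})
E
```

```text
{'clock': 0.0, 'qpos': array([ 1.14298490e+00,  2.76616241e-01,  1.50645406e+00, -1.46417574e-04,
        1.36103633e+00, -1.21013462e-01]), 'qd': array([-0.00059181, -0.00016856,  0.0004618 , -0.00081053, -0.00088357,
       -0.00189507]), 'effort': array([ 5.80311741e-02, -4.17558360e+01, -2.48457903e+01,  4.51054482e-02,
       -1.14006449e-01, -2.64717833e-03]), 'position': array([0.17337522, 0.54738113, 0.23030009]), 'ee_rot': array([ 0.6986125 ,  0.10716447,  0.69899676, -0.10890304]), 'contact_force': array([-0.19738185, -0.08732687,  0.1141458 ]), 'moment': array([ 0.01505091,  0.03042168, -0.01347034]), 'width': 0.08555059585402312}
side {'intrinsics': [[517.673, 0.0, 320.5048], [0.0, 517.673, 239.7591], [0.0, 0.0, 1.0]], 'R': [[0.1638, -0.9864, -0.0123], [-0.6342, -0.0957, -0.7672], [0.7556, 0.1335, -0.6412]], 't': [0.021, 0.4097, 1.2636]}
top {'intrinsics': [[443.0348, 0.0, 320.0853], [0.0, 443.0348, 234.1519], [0.0, 0.0, 1.0]], 'R': [[0.005, -1.0, -0.006], [-0.9831, -0.0038, -0.1829], [0.1829, 0.0068, -0.9831]], 't': [0.102, 0.5501, 1.549]}
wrist {'intrinsics': [[413.3424, 0.0, 307.7056], [0.0, 413.3424, 238.8263], [0.0, 0.0, 1.0]], 'mount': [[-0.001, -0.3268, 0.9451, -0.1426], [1.0, 0.0001, 0.0011, 0.0014], [-0.0005, 0.9451, 0.3268, -0.0845], [0.0, 0.0, 0.0, 1.0]]}
```

View pics/side0.png

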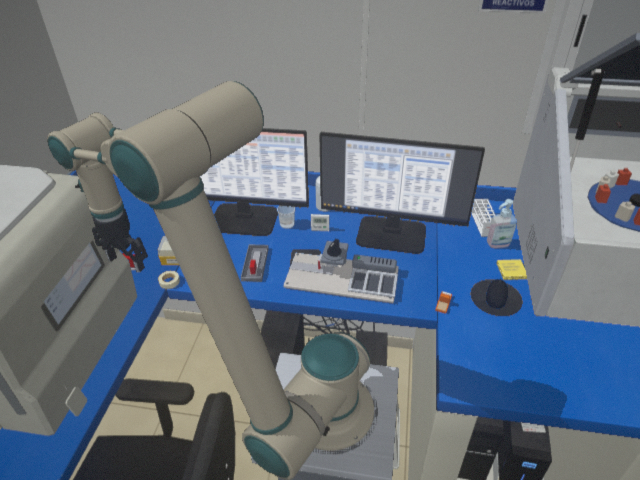

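View pics/top0.png

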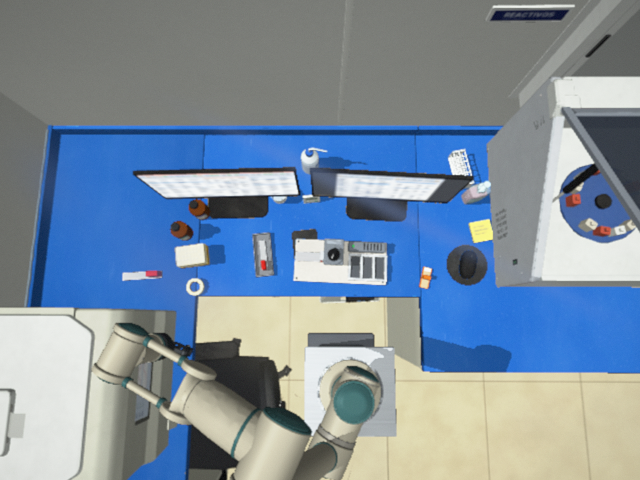

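View pics/wrist0.png

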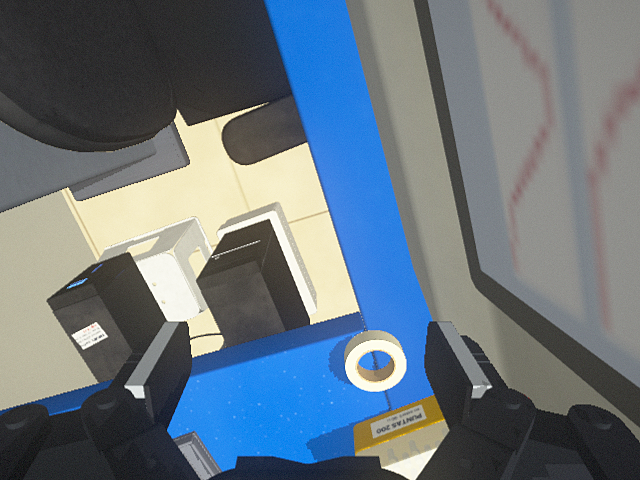

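```bash
cat > h.py <<'E'
from rig import manip
import cv2,numpy as np
from scipy.spatial.transform import Rotation as Rn
def pose():
    s=manip.get_state(); q=s['ee_rot']; return s,Rn.from_quat([q[1],q[2],q[3],q[0]]).as_matrix(),np.array(s['position'])
def cam(n,R=None,p=None):
    c=manip.camera_params(n); K=np.array(c['intrinsics'])
    if n=='wrist':
        M=np.array(c['mount']); return K,R@M[:3,:3],R@M[:3,3]+p
    Rc=np.array(c['R']); return K,Rc.T,-Rc.T@np.array(c['t'])
def ray(C,uv,z):
    K,A,o=C; d=A@np.linalg.inv(K)@np.array([uv[0],uv[1],1.]); return o+d*(z-o[2])/d[2]
def pt(C,uv,dep):
    K,A,o=C; return o+A@(np.linalg.inv(K)@np.array([uv[0],uv[1],1.])*dep)
def proj(C,X):
    K,A,o=C; x=K@(A.T@(np.array(X)-o)); return x[:2]/x[2]
def snap(tag,n='wrist'):
    s,R,p=pose(); im,d=manip.get_image(n); im=im[:,:,::-1].copy()
    cv2.imwrite(f'pics/{tag}.png',im); np.savez(f'{tag}.npz',im=im,d=d,R=R,p=p,n=n)
    return im,d,cam(n,R,p)
def load(tag):
    z=np.load(f'{tag}.npz'); return z['im'],z['d'],cam(str(z['n']),z['R'],z['p'])
E
python3 - <<'E'
from h import *
t=cv2.imread('pics/top0.png'); d=np.load('top0.npy')
cv2.imwrite('pics/topc.png',cv2.resize(t[190:310,100:300],None,fx=4,fy=4,interpolation=cv2.INTER_CUBIC))
cv2.imwrite('pics/topd.png',cv2.resize(t[190:310,285:485],None,fx=4,fy=4,interpolation=cv2.INTER_CUBIC))
C=cam('top')
for uv in [(265,255),(140,275),(427,277),(334,256),(311,198),(481,231),(195,287),(345,240)]:
    print(uv,ray(C,uv,0.02).round(3),pt(C,uv,d[uv[1],uv[0]]).round(3))
E
```

```text
(265, 255) [0.477 0.306 0.02 ] [0.479 0.307 0.006]
(140, 275) [0.402 0.758 0.02 ] [0.404 0.765 0.001]
(427, 277) [ 0.399 -0.282  0.02 ] [ 0.398 -0.278  0.038]
(334, 256) [0.475 0.053 0.02 ] [0.459 0.056 0.133]
(311, 198) [0.693 0.139 0.02 ] [0.687 0.139 0.042]
(481, 231) [ 0.57  -0.487  0.02 ] [ 0.571 -0.491  0.011]
(195, 287) [0.36  0.555 0.02 ] [0.361 0.559 0.005]
(345, 240) [0.534 0.013 0.02 ] [0.536 0.012 0.007]
```

View pics/topc.png

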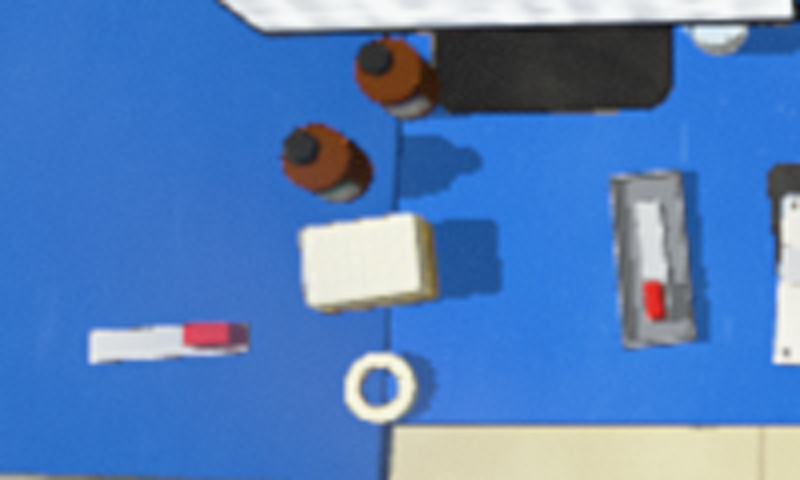

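View pics/topd.png

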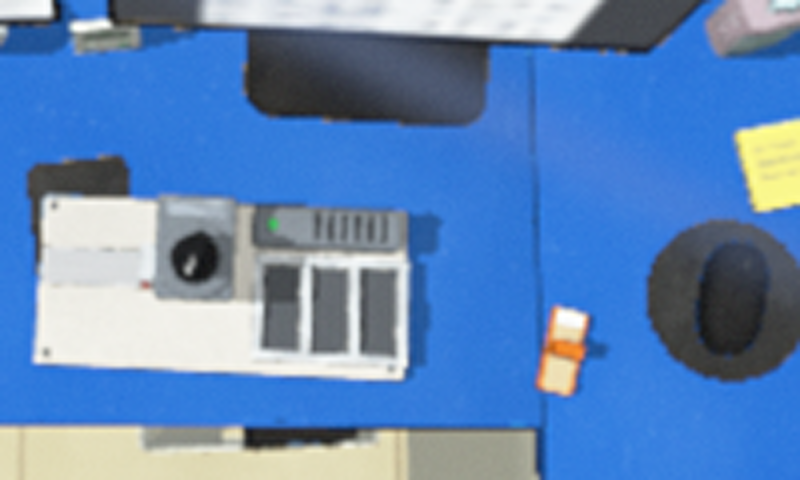

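```bash
cat >> h.py <<'E'
def yaw(R): return np.degrees(np.arctan2(R[1,1],R[0,1]))  # heading of tool y (jaw axis)
def go(X,y=None):
    s,R,p=pose(); d=R.T@(np.array(X)-p); t=0
    if y is not None:
        t=-(y-yaw(R)); t=(t+180)%360-180   # tool x is down
    print('shift mm',(d*1000).round(1),'turn',round(t,2),'rows>=',np.ceil(max(np.linalg.norm(d)/.05,abs(t)/8.59)),'q6',s['qpos'][5].round(2))
E
python3 - <<'E'
from h import *
s,R,p=pose(); print(R.round(3),yaw(R)); go([0.42,0.25,0.27],-90); go([0.42,0.25,0.27],90)
E
```

```text
[[-0.001  0.302  0.953]
 [-0.002  0.953 -0.302]
 [-1.    -0.002 -0.   ]] 72.41970306852409
shift mm [ -39.1 -209.2  324.9] turn 162.42 rows>= 19.0 q6 -0.12
shift mm [ -39.1 -209.2  324.9] turn -17.58 rows>= 8.0 q6 -0.12
```

Emit:
{"api": "play_rows", "payload": {
  "plan": [
    [[0,-0.04,-0.02,0.03,-2],[0,-0.05,-0.06,0.08,-5],[0,-0.06,-0.1,0.13,-8],[0,-0.06,-0.14,0.18,-11],[0,-0.06,-0.18,0.23,-14],[0,-0.06,-0.21,0.27,-17.6],[0,-0.06,-0.23,0.3,-17.6],[0,-0.06,-0.24,0.32,-17.6],[0,-0.06,-0.24,0.32,-17.6],[0,-0.06,-0.24,0.32,-17.6]]
  ]
}}

```text
clock: 1.15
position: [0.4077, 0.2201, 0.2907]
ee_rot: [0.707, 0.001, 0.707, -0.002]
contact_force: [0.4, 0.6, 0.8]
width: 0.0851
```

Run:
```python
from h import *
snap('w1'); snap('s1','side'); snap('t1','top')
s,R,p=pose();print(p,yaw(R),s['qpos'])
```

```text
[0.40539681 0.22270914 0.29078908] 90.0375366180104 [ 3.52348533e-01  7.47809861e-02  1.61376584e+00 -7.64202930e-04
  1.45520027e+00 -1.21901269e+00]
```

View pics/w1.png

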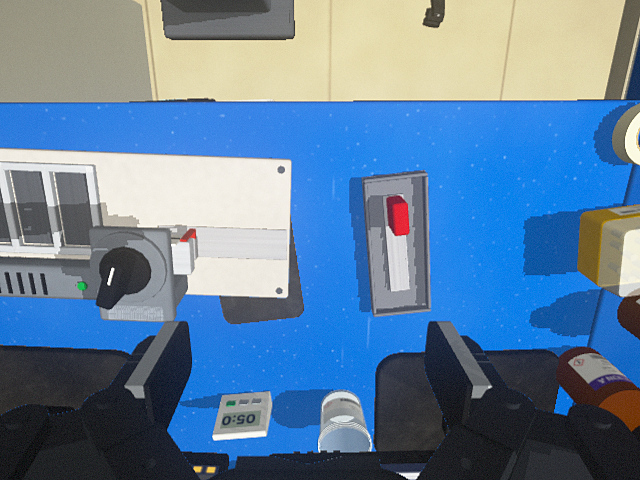

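View pics/s1.png

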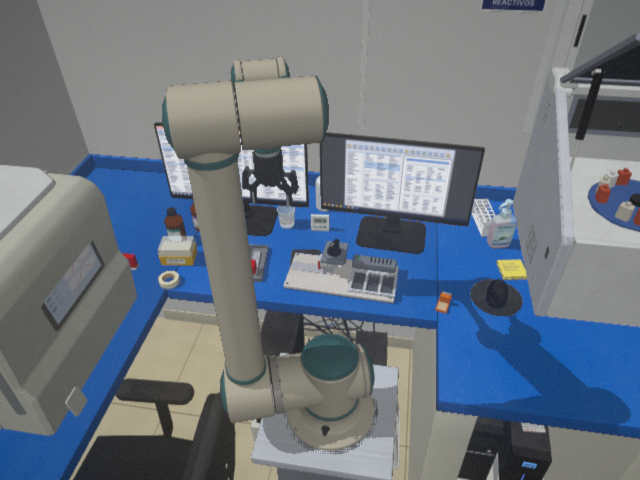

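View pics/t1.png

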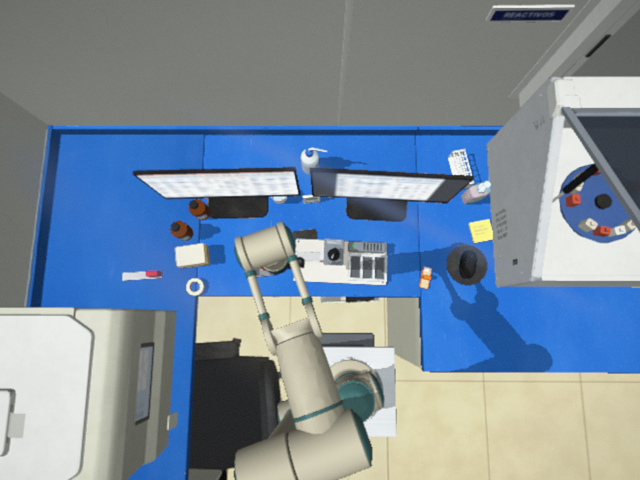

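```bash
cat >> h.py <<'E'
def cloud(d,C):
    K,A,o=C; v,u=np.mgrid[0:480,0:640]; x=np.stack([(u-K[0,2])/K[0,0],(v-K[1,2])/K[1,1],np.ones_like(u,float)],-1)*d[...,None]
    return x@A.T+o
def rect(P):
    c,(w,h),a=cv2.minAreaRect((P[:,:2]*1000).astype(np.float32)); 
    b=cv2.boxPoints((c,(w,h),a)); e=b[1]-b[0]; f=b[2]-b[1]
    if np.linalg.norm(e)<np.linalg.norm(f): e=f
    return np.round(c,1),sorted([round(w,1),round(h,1)]),round(float(np.degrees(np.arctan2(e[1],e[0]))%180),2)
E
python3 - <<'E'
from h import *
im,d,C=load('w1'); X=cloud(d,C); hsv=cv2.cvtColor(im,cv2.COLOR_BGR2HSV)
H,S,V=cv2.split(hsv)
roi=np.zeros((480,640),bool); roi[170:320,355:435]=1
red=((H<8)|(H>172))&(S>150)&roi
P=X[red]; print('red',red.sum(),np.percentile(P[:,2],[1,25,50,75,99]).round(4))
top=P[P[:,2]>0.040]; print('top',rect(top),np.median(top[:,2]))
ok=roi&(S<60)&(V>150)
for lo,hi in [(.001,.006),(.006,.012)]:
    m=ok&(X[...,2]>lo)&(X[...,2]<hi); print(lo,m.sum(), rect(X[m]) if m.sum()>20 else '')
# tray: grey low saturation, all
m=roi&(S<60)&(X[...,2]>.013)&(X[...,2]<.02); print('rim',rect(X[m]),m.sum())
print('worktop',X[250,330],'base',X[200,250],X[280,250],'strip',X[245,250])
crop=im[150:330,60:460]; cv2.imwrite('pics/w1c.png',cv2.resize(crop,None,fx=2,fy=2,interpolation=cv2.INTER_CUBIC))
for vv in range(185,310,8): print(vv,[tuple((X[vv,u]*1000).round(0).astype(int)) for u in (385,397,408)])
E
```

```text
red 512 [0.0266 0.043  0.0438 0.0443 0.0457]
top (array([384.5, 277.1]), [25.2, 161.9], 33.25) 0.04380157045143135
0.001 2496 (array([477.9, 319.7]), [59.5, 157.4], 5.52)
0.006 1224 (array([473.7, 316.5]), [41.8, 123.2], 1.68)
rim (array([479.4, 318.7]), [65.9, 160.0], 6.53) 1346
worktop [4.86600491e-01 2.45785514e-01 4.84239609e-04] base [0.42501014 0.16152435 0.01691122] [0.51577742 0.15696467 0.01635751] strip [0.47359115 0.15943161 0.01921502]
185 [(np.int64(412), np.int64(302), np.int64(4)), (np.int64(413), np.int64(315), np.int64(4)), (np.int64(412), np.int64(326), np.int64(5))]
193 [(np.int64(421), np.int64(303), np.int64(4)), (np.int64(421), np.int64(315), np.int64(6)), (np.int64(421), np.int64(327), np.int64(4))]
201 [(np.int64(429), np.int64(303), np.int64(8)), (np.int64(422), np.int64(309), np.int64(37)), (np.int64(430), np.int64(328), np.int64(5))]
209 [(np.int64(438), np.int64(303), np.int64(7)), (np.int64(428), np.int64(308), np.int64(44)), (np.int64(439), np.int64(329), np.int64(3))]
217 [(np.int64(446), np.int64(303), np.int64(9)), (np.int64(436), np.int64(309), np.in
[... 902 characters left out ...]
273 [(np.int64(514), np.int64(308), np.int64(3)), (np.int64(512), np.int64(321), np.int64(7)), (np.int64(511), np.int64(333), np.int64(9))]
281 [(np.int64(523), np.int64(309), np.int64(4)), (np.int64(520), np.int64(321), np.int64(10)), (np.int64(521), np.int64(334), np.int64(8))]
289 [(np.int64(534), np.int64(310), np.int64(3)), (np.int64(531), np.int64(322), np.int64(9)), (np.int64(534), np.int64(336), np.int64(3))]
297 [(np.int64(544), np.int64(310), np.int64(3)), (np.int64(543), np.int64(323), np.int64(5)), (np.int64(543), np.int64(336), np.int64(4))]
305 [(np.int64(555), np.int64(311), np.int64(2)), (np.int64(554), np.int64(324), np.int64(4)), (np.int64(553), np.int64(337), np.int64(5))]
```

View pics/w1c.png

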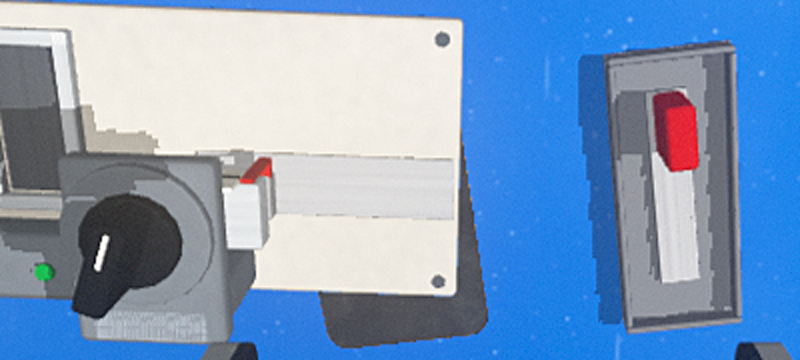

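Run:
```python
from h import *
im,d,C=load('w1'); X=cloud(d,C); H,S,V=cv2.split(cv2.cvtColor(im,cv2.COLOR_BGR2HSV))
roi=np.zeros((480,640),np.uint8); roi[170:320,375:425]=1
red=(((H<8)|(H>172))&(S>150)&(roi>0)&(X[...,2]>.0415)&(X[...,2]<.047)).astype(np.uint8)
def big(m):
    n,l,st,_=cv2.connectedComponentsWithStats(m.astype(np.uint8)); return l==1+st[1:,4].argmax()
m=big(red); print('handle top',m.sum(),rect(X[m]))
# project red-top mask by ray to z=.044
pts=np.argwhere(m); P=np.array([ray(C,(u,v),.044) for v,u in pts]); print('ray',rect(P),P.mean(0))
b=(S<40)&(V>190)&(roi>0); b=big(b); pts=np.argwhere(b); P=np.array([ray(C,(u,v),.009) for v,u in pts]); print('blade',b.sum(),rect(P),P[P[:,0].argmax()],P[:,0].min())
roi2=np.zeros((480,640),bool); roi2[150:330,0:300]=1
m=big(roi2&(S<60)&(V>180)&(X[...,2]>.014)&(X[...,2]<.019)); print('base',rect(X[m]))
# base left edge & near edge via ray of mask
m=big(roi2&~((H>95)&(H<130)&(S>100))&(V>200)&(S<50))
# left edge pts at z=.017
E=np.array([ray(C,(np.where(m[v])[0].max(),v),.017) for v in range(172,290,4)]); print(np.polyfit(E[:,0],E[:,1],1),E[[0,-1]])
N=np.array([ray(C,(u,np.where(m[:,u])[0].min()),.017) for u in range(100,285,5)]); a=np.polyfit(N[:,1],N[:,0],1); print(a,np.degrees(np.arctan(a[0])),N[[0,-1]])
```

```text
handle top 490 (array([438.2, 311.9]), [15.5, 33.1], 7.82)
ray (array([437.6, 311.6]), [15.3, 33.3], 7.01) [0.43741785 0.3117671  0.044     ]
blade 1102 (array([493.4, 319.9]), [21.1, 77.9], 7.8) [0.53210048 0.32424729 0.009     ] 0.4560465793827635
base (array([454.8,  55.6]), [154.6, 291.4], 87.64)
[-0.04175464  0.21985173] [[0.3961667  0.20335308 0.017     ]
 [0.52534701 0.19772017 0.017     ]]
[0.04211653 0.3757769 ] 2.4116742427660287 [[0.37655991 0.01459115 0.017     ]
 [0.38410888 0.19356715 0.017     ]]
```

Emit:
{"api": "play_rows", "payload": {
  "plan": [
    [[0,0,-0.04,0,0],[0,0,-0.08,0,0],[0,0,-0.12,0,0],[0,0,-0.14,-0.01,0],[0,0,-0.14,-0.01,0],[0,0,-0.14,-0.01,0]]
  ]
}}

```text
clock: 1.9
position: [0.3953, 0.0839, 0.2912]
ee_rot: [0.707, -0.001, 0.707, 0.0]
contact_force: [0.0, 1.1, 0.2]
width: 0.0859
```

Run:
```python
from h import *
snap('w2')
s,R,p=pose();print(p,yaw(R),s['qpos'])
```

```text
[0.39552554 0.084195   0.29116874] 90.12990357270633 [ 3.74751768e-02 -1.90144062e-02  1.71064128e+00 -2.29452575e-04
  1.45099271e+00 -1.53556072e+00]
```

View pics/w2.png

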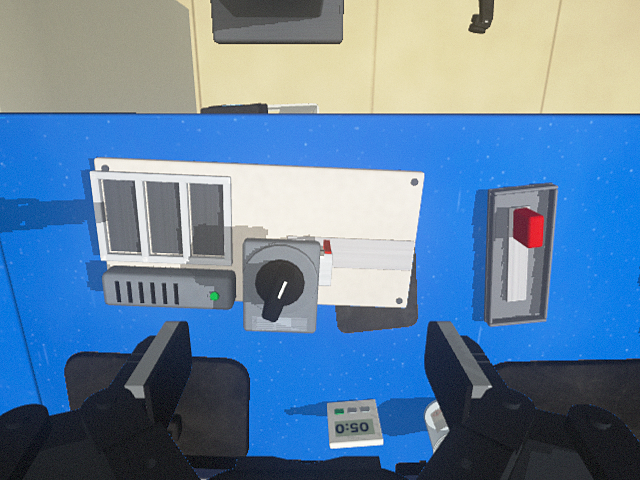

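Run:
```python
from h import *
im,d,C=load('w2'); X=cloud(d,C); 
for n,uv in [('NR corner',(95,157)),('NL',(424,172)),('FL',(409,307))]: print(n,ray(C,uv,.017).round(4))
for n,uv in [('strip near L',(413,240)),('strip far L',(410,270)),('strip near at plate',(335,238))]: print(n,ray(C,uv,.020).round(4))
print('knob cyl',X[275,285].round(4),'knobbase',X[262,262].round(4),X[300,305].round(4),X[320,280].round(4),'bar',X[311,272],X[290,282], X[270,300])
print('plate',X[265,326],X[280,325],'tab',X[243,328],X[248,328])
cv2.imwrite('pics/w2c.png',cv2.resize(im[140:345,80:440],None,fx=2.2,fy=2.2,interpolation=cv2.INTER_CUBIC))
# pockets, dark
g=cv2.cvtColor(im,cv2.COLOR_BGR2GRAY)
m=np.zeros((480,640),bool); m[170:265,95:232]=1
z=X[...,2]; print('pocket z',X[215,120],X[215,163],X[215,207],'rim',X[215,141])
H,S,V=cv2.split(cv2.cvtColor(im,cv2.COLOR_BGR2HSV))
mm=(m&(V<120)&(S<60)).astype(np.uint8); n,l,st,_=cv2.connectedComponentsWithStats(mm)
for i in range(1,n):
    if st[i,4]>500: P=np.array([ray(C,(u,v),.025) for v,u in np.argwhere(l==i)]); print(st[i],rect(P))
```

```text
NR corner [ 0.3691 -0.1266  0.017 ]
NL [0.3836 0.2033 0.017 ]
FL [0.5366 0.2007 0.017 ]
strip near L [0.4553 0.1975 0.02  ]
strip far L [0.4899 0.1972 0.02  ]
strip near at plate [0.4532 0.1148 0.02  ]
knob cyl [0.4483 0.0674 0.127 ] knobbase [0.4495 0.0455 0.0962] [0.4872 0.0834 0.0955] [0.5107 0.0598 0.0908] bar [0.47720089 0.05666155 0.1340654 ] [0.45778198 0.06523697 0.13500024] [0.45641239 0.07900496 0.09792361]
plate [0.4638352  0.10333284 0.06862644] [0.47991278 0.10265953 0.06782231] tab [0.44915386 0.1059959  0.04718147] [0.44883259 0.10527238 0.06235476]
pocket z [ 0.42920488 -0.11051381  0.01688249] [ 0.42923662 -0.06568547  0.016508  ] [ 0.42893476 -0.01942466  0.0173086 ] rim [ 0.4268537  -0.08514144  0.02507535]
[105 181  36  71 994] (array([ 428.5, -104.8]), [31.5, 74.9], 177.61)
[ 148  183   35   71 1152] (array([430.5, -61. ]), [31.4, 75.1], 177.59)
[ 191  185   33   71 1319] (array([432.5, -17.6]), [32.2, 75.5], 177.07)
```

View pics/w2c.png

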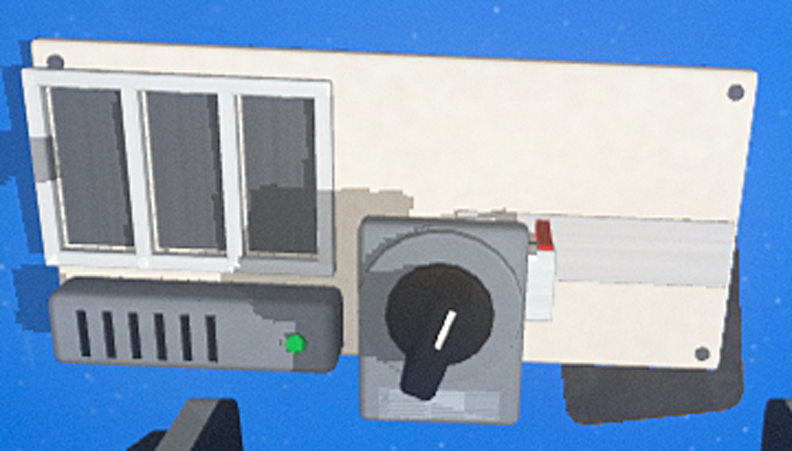

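Run:
```python
from h import *
im,d,C=load('w2'); X=cloud(d,C); H,S,V=cv2.split(cv2.cvtColor(im,cv2.COLOR_BGR2HSV))
roi=np.zeros((480,640),bool); roi[250:325,250:312]=1
z=X[...,2]
for lo,hi in [(.085,.093),(.093,.1),(.1,.115),(.115,.13),(.13,.14)]:
    m=roi&(z>lo)&(z<hi)&((V<60) if lo>=.1 else True); print(lo,m.sum(),rect(X[m]) if m.sum()>10 else '')
w=roi&(V>200)&(S<40)&(z>.11); print('white',w.sum(),rect(X[w]),np.median(z[w]))
dk=roi&(V<60); 
cv2.imwrite('pics/w2k.png',cv2.resize(im[235:340,235:345],None,fx=5,fy=5,interpolation=cv2.INTER_CUBIC))
print((z[255:325:4,252:312:4]*1000).round(0).astype(int))
```

```text
0.085 930 (array([477.9,  60.3]), [57.7, 76.7], 179.77)
0.093 1643 (array([469.2,  61.2]), [55.8, 62.8], 179.02)
0.1 460 (array([466. ,  61.2]), [40.4, 41.5], 78.98)
0.115 99 (array([460.1,  57.4]), [11.2, 36.0], 136.79)
0.13 225 (array([466.7,  60.9]), [14.1, 41.4], 157.5)
white 46 (array([388.8,  75.8]), [4.8, 156.1], 171.27) 0.13438959740098302
[[ 94  96  96  94  95  97  95  96  95  95  96  96  95  95  91]
 [ 97  96  96  97  96  95  98  97  96  95  95  96  96  96  96]
 [ 96  96  95  96 102 103 104 103 104 104 100  97  97  95  96]
 [ 94  95  96 103 105 104 104 114 113 110 107 103  97  96  96]
 [ 95  96 103 104 104 103 104 122 123 118 114 103 101  96 434]
 [ 94 103 104 105 103 105 117 130 129 126 121 105 104  96  96]
 [ 95 104 104 104 104 104 131 134 134 132 130 104 104  96  95]
 [ 97 104 104 104 104 113 133 133 136 133 133 105 104 100  96]
 [ 95 102 104 104 104 127 134 133 135 134 104 102 104  96  96]
 [ 97  96 104 103 107 133 134 134 133 134 104 103 104  96  96]
 [ 96  96 102 102 121 134 133 134 133 102 103 104 102  97  95]
 [ 97  96  96 103 132 135 134 134 133 104 105 103  95  96  95]
 [ 89  96  96 118 134 133 134 134 131 103  95  96  96  95  90]
 [ 88  90  96 132 134 135 133 133  95  95  95  95  95  90  90]
 [ 90  91  90 133 134 134 133 133  96  95  96  91  90  90  90]
 [ 90  91  91 134 134 135 134  91  90  90  89  90  90  90  89]
 [ 88  89  91  91 134 133 133  90  90  89  91  90  90  90  89]
 [ 89  90  90  90  89  91  90  91 434  90  91  91  91  90  90]]
```

View pics/w2k.png

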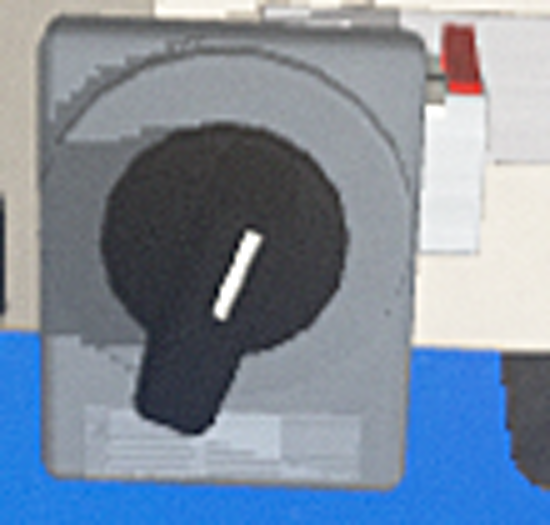

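Run:
```python
from h import *
go([0.438,0.312,0.15],97.5)
```

```text
shift mm [141.1 227.7  43.1] turn -7.37 rows>= 6.0 q6 -1.54
```

Emit:
{"api": "play_rows", "payload": {
  "plan": [
    [[0.2,0,0.04,0.01,-1],[0.4,0.02,0.08,0.02,-2],[0.5,0.05,0.12,0.025,-4],[0.5,0.08,0.16,0.03,-6],[0.5,0.11,0.19,0.035,-7.4],[0.5,0.13,0.22,0.043,-7.4],[0.5,0.141,0.228,0.043,-7.4],[0.5,0.141,0.228,0.043,-7.4],[0.5,0.141,0.228,0.043,-7.4]]
  ]
}}

```text
clock: 2.85
position: [0.4374, 0.3125, 0.1502]
ee_rot: [0.705, -0.047, 0.706, 0.047]
contact_force: [-0.4, -0.2, 0.7]
width: 0.0425
```

Run:
```python
from h import *
im,d,C=snap('w3'); s,R,p=pose();print(p,yaw(R),s['width'])
X=cloud(d,C); H,S,V=cv2.split(cv2.cvtColor(im,cv2.COLOR_BGR2HSV))
red=((H<8)|(H>172))&(S>150)&(X[...,2]>.041)&(X[...,2]<.048)&(X[...,1]>.25)
n,l,st,_=cv2.connectedComponentsWithStats(red.astype(np.uint8)); m=l==1+st[1:,4].argmax()
print(m.sum(),rect(X[m]),np.median(X[m][:,2])); P=np.array([ray(C,(u,v),.044) for v,u in np.argwhere(m)]); print(rect(P))
go([0.438,0.312,0.018],97.5)
```

```text
[0.43783171 0.31218099 0.15088683] 97.5604030561899 0.043101187637120245
1158 (array([438.3, 312.1]), [14.8, 33.4], 8.02) 0.04365362006186177
(array([437.7, 312. ]), [14.7, 32.9], 8.02)
shift mm [132.9  -0.2   0.2] turn 0.06 rows>= 3.0 q6 -1.21
```

View pics/w3.png

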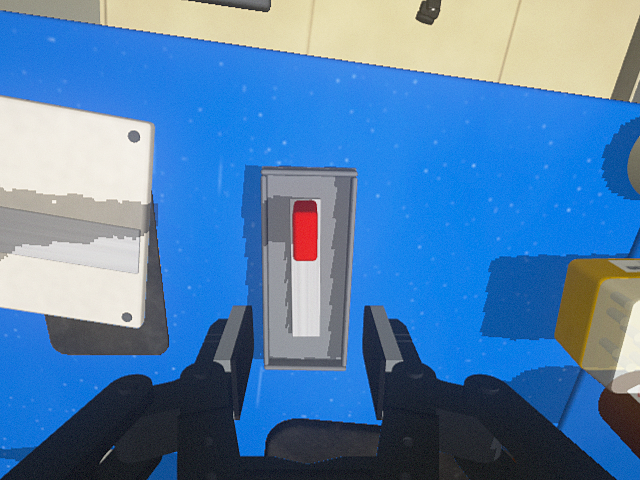

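Emit:
{"api": "play_rows", "payload": {
  "plan": [
    [[0.5,0.04,0,0,0],[0.5,0.08,0,0,-0.3],[0.5,0.11,0,0,-0.3],[0.5,0.13,0,0,-0.3],[0.5,0.132,0,0,-0.3],[0.5,0.132,0,0,-0.3],[0.8,0.132,0,0,-0.3],[1,0.132,0,0,-0.3],[1,0.132,0,0,-0.3],[1,0.132,0,0,-0.3],[1,0.132,0,0,-0.3],[1,0.132,0,0,-0.3]]
  ],
  "grip_force": 50
}}

```text
clock: 4.1
position: [0.4392, 0.3126, 0.0208]
ee_rot: [0.707, -0.048, 0.704, 0.049]
contact_force: [0.1, -0.8, 6.4]
width: 0.0153
```

Emit:
{"api": "play_rows", "payload": {
  "plan": [
    [[1,-0.01,0,0,0],[1,-0.03,0,0,0],[1,-0.06,0,0,0],[1,-0.09,0,0,0],[1,-0.11,0,0,0],[1,-0.12,0,0,0],[1,-0.12,0,0,0],[1,-0.12,0,0,0]]
  ]
}}

```text
clock: 4.9
position: [0.4381, 0.3121, 0.1402]
ee_rot: [0.706, -0.048, 0.705, 0.049]
contact_force: [0.6, 0.7, -1.2]
width: 0.015
```

Run:
```python
from h import *
im,d,C=snap('w4'); s,R,p=pose();print(p,yaw(R),s['width'],s['contact_force']); print(R.round(3))
X=cloud(d,C); H,S,V=cv2.split(cv2.cvtColor(im,cv2.COLOR_BGR2HSV))
red=((H<8)|(H>172))&(S>150)
n,l,st,_=cv2.connectedComponentsWithStats(red.astype(np.uint8)); m=l==1+st[1:,4].argmax(); print(st[1:,4].max(),X[m].mean(0))
```

```text
[0.43780553 0.31200449 0.13965105] 97.8766801334346 0.015129218090279253 [-0.08806491  0.50935724 -1.33285821]
[[ 0.001 -0.137  0.991]
 [-0.     0.991  0.137]
 [-1.    -0.     0.001]]
5196 [0.43095641 0.3126663  0.15921321]
```

View pics/w4.png

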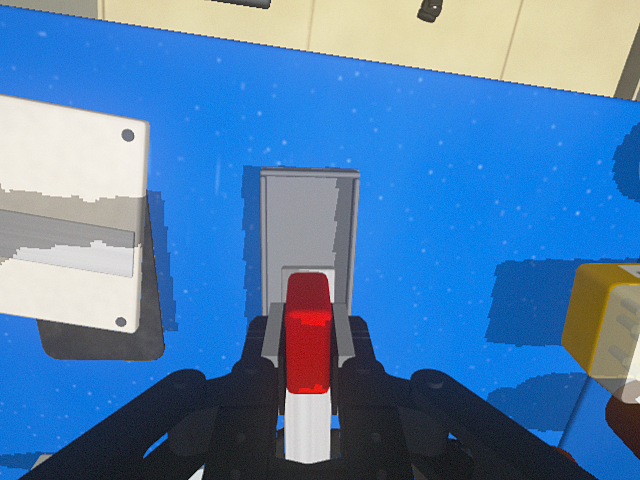

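```bash
cat > held.py <<'E'
from h import *
def held(tag):
    im,d,C=load(tag); z=np.load(tag+'.npz'); X=cloud(d,C); T=(X-z['p'])@z['R']  # tool coords
    H,S,V=cv2.split(cv2.cvtColor(im,cv2.COLOR_BGR2HSV))
    red=((H<8)|(H>172))&(S>150)&(np.abs(T[...,1])<.02)&(np.abs(T[...,2])<.04)
    P=T[red]; top=P[P[:,0]<np.percentile(P[:,0],50)]
    # top face: fit
    tf=P[np.abs(P[:,0]-np.percentile(P[:,0],20))<.004]
    a=np.polyfit(tf[:,2],tf[:,0],1); print('handle top: x,y,z ranges mm',np.percentile(tf,[2,50,98],axis=0).T.round(4).tolist(),'slope deg',np.degrees(np.arctan(a[0])).round(2))
    b=(S<40)&(V>150)&(np.abs(T[...,1])<.012)&(T[...,2]>.01)&(T[...,2]<.11)&(T[...,0]<.03)&(T[...,0]>-.02)
    Q=T[b]; 
    if len(Q)>20: a=np.polyfit(Q[:,2],Q[:,0],1); print('blade top x med',np.median(Q[:,0]).round(4),'z',np.percentile(Q[:,2],[2,98]).round(3),'slope',np.degrees(np.arctan(a[0])).round(2),len(Q))
E
python3 -c "
from held import *
held('w4')"
```

```text
handle top: x,y,z ranges mm [[-0.0242, -0.0229, -0.0202], [-0.0058, 0.0016, 0.0086], [-0.0173, -0.0034, 0.0143]] slope deg -1.3
blade top x med 0.012 z [0.044 0.083] slope 0.26 3058
```

Run:
```python
from h import *
go([0.4747,0.245,0.12],-2.5)
```

```text
shift mm [ 19.7 -71.4  27.3] turn 100.38 rows>= 12.0 q6 -1.22
```

Emit:
{"api": "play_rows", "payload": {
  "plan": [
    [[1,0,0,0,8],[1,0,0,0,16],[1,0,-0.01,0,24],[1,0,-0.02,0.01,32],[1,0,-0.03,0.01,40],[1,0,-0.04,0.02,48],[1,0,-0.05,0.02,56],[1,0,-0.06,0.027,64],[1,0,-0.071,0.027,72],[1,0,-0.071,0.027,80],[1,0,-0.071,0.027,88],[1,0,-0.071,0.027,96]]
  ]
}}

```text
clock: 6.15
position: [0.4735, 0.2448, 0.138]
ee_rot: [0.506, 0.493, 0.507, -0.494]
contact_force: [-0.4, 0.5, -0.6]
width: 0.015
```

Run:
```python
from h import *
im,d,C=snap('w5'); s,R,p=pose();print(p,yaw(R),s['width'],s['contact_force'])
go([0.4747,0.245,0.08],-2.5)
import held; held.held('w5')
```

```text
[0.47343283 0.24495715 0.13808063] 1.3326634013646113 0.015203082553684208 [ 0.3555035  -0.48023256 -0.56483018]
shift mm [58.1  1.4 -0.1] turn 3.83 rows>= 2.0 q6 0.32
handle top: x,y,z ranges mm [[-0.0241, -0.0228, -0.0201], [-0.0068, 0.0005, 0.0076], [-0.0193, -0.0053, 0.0123]] slope deg -1.12
blade top x med 0.0122 z [0.042 0.081] slope 0.35 3034
```

View pics/w5.png

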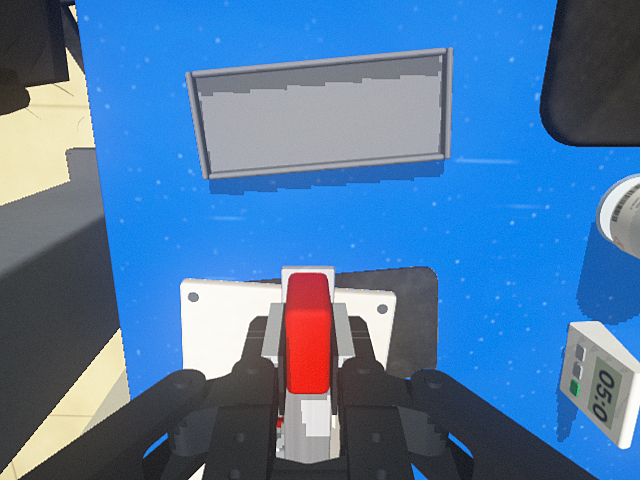

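Emit:
{"api": "play_rows", "payload": {
  "plan": [
    [[1,0.02,0.0014,0,3.8],[1,0.05,0.0014,0,3.8],[1,0.075,0.0014,0,3.8],[1,0.09,0.0014,0,3.8],[1,0.0975,0.0014,0,3.8],[1,0.0975,0.0014,0,3.8],[1,0.0975,0.0014,0,3.8]]
  ]
}}

```text
clock: 6.9
position: [0.4749, 0.245, 0.0407]
ee_rot: [-0.489, -0.51, -0.489, 0.511]
contact_force: [0.5, -0.1, -0.6]
width: 0.0146
```

Run:
```python
from h import *
im,d,C=snap('w6'); im2,_,_=snap('s6','side'); s,R,p=pose();print(p,yaw(R),s['width'],s['contact_force'])
print(R.round(4)); go([0.4713,0.1745,0.0395],-2.5)
cv2.imwrite('pics/s6c.png',cv2.resize(im2[210:320,220:420],None,fx=4,fy=4,interpolation=cv2.INTER_CUBIC))
```

```text
[0.47536579 0.24513649 0.04137754] -2.4422033865800596 0.015295884487392525 [ 1.07692837  0.98253473 -0.69998511]
[[-3.000e-04  9.991e-01 -4.260e-02]
 [-5.000e-04 -4.260e-02 -9.991e-01]
 [-1.000e+00 -3.000e-04  6.000e-04]]
shift mm [ 1.9 -1.1 70.7] turn 0.06 rows>= 2.0 q6 0.39
```

View pics/w6.png

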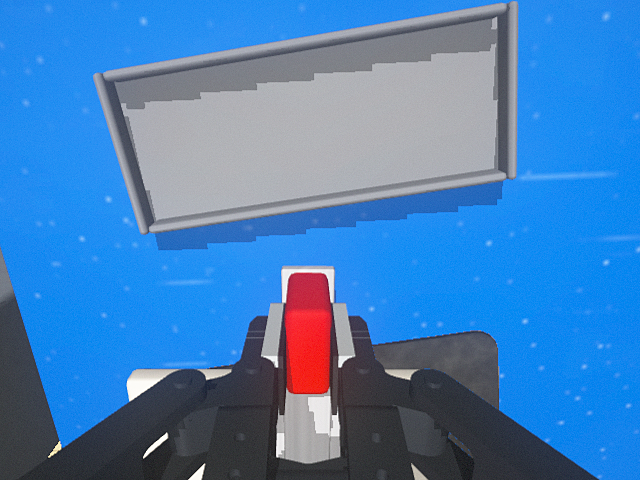

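View pics/s6c.png

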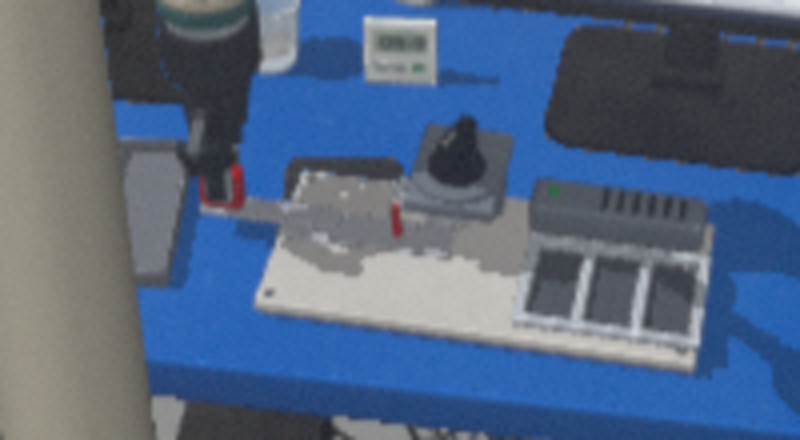

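Emit:
{"api": "play_rows", "payload": {
  "plan": [
    [[1,0.0015,0,0,0],[1,0.0015,0,0.005,0],[1,0.0015,-0.0002,0.014,0],[1,0.0015,-0.0005,0.024,0],[1,0.0015,-0.001,0.034,0],[1,0.0015,-0.001,0.044,0],[1,0.0015,-0.001,0.054,0],[1,0.0015,-0.001,0.062,0],[1,0.0015,-0.001,0.068,0],[1,0.0015,-0.001,0.071,0],[1,0.0015,-0.001,0.071,0],[1,0.0015,-0.001,0.071,0]]
  ]
}}

```text
clock: 8.2
position: [0.4715, 0.1744, 0.04]
ee_rot: [-0.489, -0.51, -0.489, 0.511]
contact_force: [-0.4, 0.5, -1.0]
width: 0.015
```

Run:
```python
from h import *
im,d,C=snap('w7'); im2,_,_=snap('s7','side'); s,R,p=pose();print(p,yaw(R),s['width'],s['contact_force'])
import held; held.held('w7')
cv2.imwrite('pics/s7c.png',cv2.resize(im2[210:320,220:420],None,fx=4,fy=4,interpolation=cv2.INTER_CUBIC))
```

```text
[0.47141587 0.17458225 0.03993395] -2.417633082181919 0.015079773347510745 [-0.00569374  0.83689541 -0.50819274]
handle top: x,y,z ranges mm [[-0.0241, -0.0228, -0.0202], [-0.0069, 0.0004, 0.0075], [-0.0194, -0.0054, 0.0124]] slope deg -1.19
blade top x med 0.0122 z [0.042 0.07 ] slope 2.95 1372
```

View pics/s7c.png

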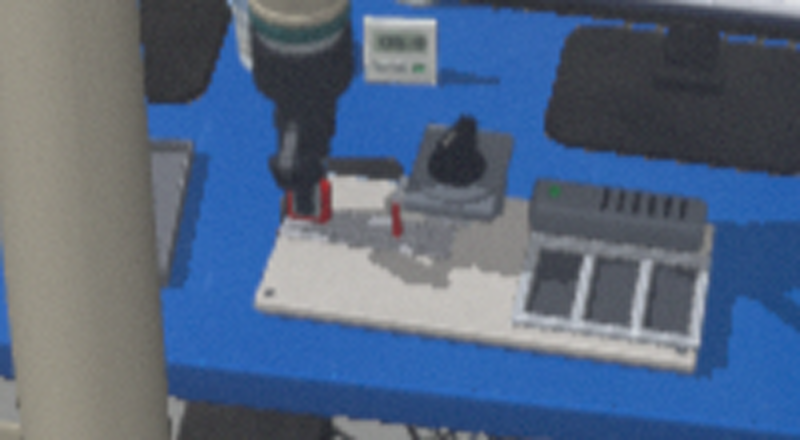

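View pics/w7.png

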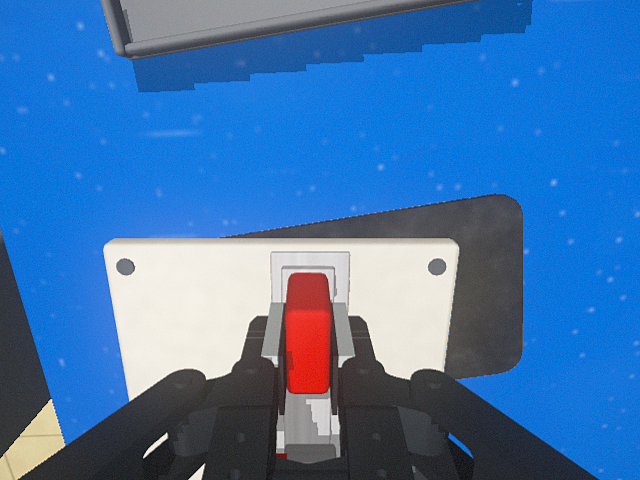

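Emit:
{"api": "play_rows", "payload": {
  "plan": [
    [[1,0.001,0,0,0],[1,0.002,0,0,0],[1,0.0025,0,0,0],[1,0.003,0,0,0],[1,0.0033,0,0,0],[1,0.0033,0,0,0]]
  ]
}}

```text
clock: 8.9
position: [0.4714, 0.1747, 0.0368]
ee_rot: [-0.489, -0.51, -0.489, 0.511]
contact_force: [-0.5, 1.5, 0.9]
width: 0.0149
```

Emit:
{"api": "play_rows", "payload": {
  "plan": [
    [[1,0.0005,0,0,0],[1,0.0008,0,0,0],[1,0.0008,0,0,0],[1,0.0008,0,0,0]]
  ]
}}

```text
clock: 9.3
position: [0.4714, 0.1747, 0.0368]
ee_rot: [0.489, 0.511, 0.489, -0.51]
contact_force: [-2.3, 1.2, 7.2]
width: 0.015
```

Contact (7 N, stopped at z 0.0368 as predicted). Release gently and rise.

Emit:
{"api": "play_rows", "payload": {
  "plan": [
    [[0.8,0,0,0,0],[0.6,0,0,0,0],[0.5,0,0,0,0],[0.5,0,0,0,0],[0.5,-0.02,0,0,0],[0.5,-0.06,0,0,0],[0.5,-0.1,0,0,0],[0.5,-0.14,0,0,0],[0.5,-0.15,0,0,0],[0.5,-0.15,0,0,0]]
  ]
}}

```text
clock: 10.3
position: [0.4725, 0.175, 0.1885]
ee_rot: [0.49, 0.512, 0.488, -0.509]
contact_force: [0.6, 1.1, -1.1]
width: 0.0424
```

Run:
```python
from h import *
im,d,C=snap('w8'); s,R,p=pose();print(p,yaw(R),s['width'],s['contact_force'],s['qpos'])
X=cloud(d,C); H,S,V=cv2.split(cv2.cvtColor(im,cv2.COLOR_BGR2HSV))
red=((H<8)|(H>172))&(S>150)&(X[...,2]>.055)&(X[...,2]<.066)
n,l,st,_=cv2.connectedComponentsWithStats(red.astype(np.uint8)); m=l==1+st[1:,4].argmax()
print(m.sum(),rect(X[m]),np.median(X[m][:,2]))
go([0.4667,0.0609,0.19],67.5)
```

```text
[0.47128812 0.17467138 0.18669466] -2.4290314471790375 0.04301550488409104 [ 0.1258817   0.30534247 -0.68525833] [ 2.16532340e-01  1.97771734e-01  1.72809530e+00 -1.78601409e-04
  1.21504204e+00  2.58989081e-01]
1027 (array([472. , 178.1]), [14.7, 33.2], 87.93) 0.059524206269438495
shift mm [ -3.3   0.2 113.9] turn -69.93 rows>= 9.0 q6 0.26
```

View pics/w8.png

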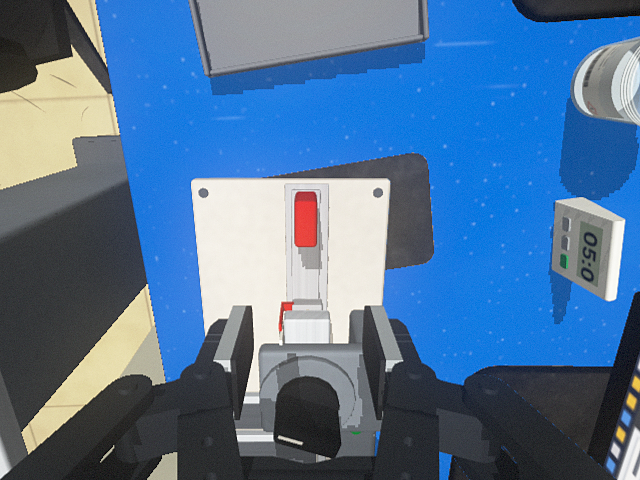

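Emit:
{"api": "play_rows", "payload": {
  "plan": [
    [[0.5,-0.003,0,0.02,-8],[0.5,-0.003,0,0.04,-16],[0.5,-0.003,0,0.06,-24],[0.5,-0.003,0,0.08,-32],[0.5,-0.003,0,0.1,-40],[0.5,-0.003,0,0.114,-48],[0.5,-0.003,0,0.114,-56],[0.5,-0.003,0,0.114,-64],[0.5,-0.003,0,0.114,-70],[0.5,-0.003,0,0.114,-70],[0.5,-0.003,0,0.114,-70]]
  ]
}}

```text
clock: 11.45
position: [0.4655, 0.0608, 0.1881]
ee_rot: [0.693, 0.138, 0.694, -0.138]
contact_force: [0.6, 1.0, -0.0]
width: 0.0429
```

Run:
```python
from h import *
im,d,C=snap('w9'); s,R,p=pose();print(p,yaw(R),s['width'],s['contact_force'],s['qpos'])
X=cloud(d,C); H,S,V=cv2.split(cv2.cvtColor(im,cv2.COLOR_BGR2HSV))
m=(X[...,2]>.130)&(X[...,2]<.138)&(np.hypot(X[...,0]-.4667,X[...,1]-.0609)<.028)
print(m.sum(),rect(X[m]),np.median(X[m][:,2]))
go([0.4667,0.0609,0.110],67.5)
```

```text
[0.46571704 0.06081031 0.18845166] 67.46782428800822 0.0427530186193937 [-0.0352696   0.03851346  0.06548687] [-1.84574273e-02  1.48750954e-01  1.78667628e+00 -1.34845278e-05
  1.20804227e+00 -1.19598769e+00]
1946 (array([467.1,  60.8]), [14.0, 41.4], 157.5) 0.1335891679267988
shift mm [78.4  0.5  1. ] turn -0.03 rows>= 2.0 q6 -1.2
```

View pics/w9.png

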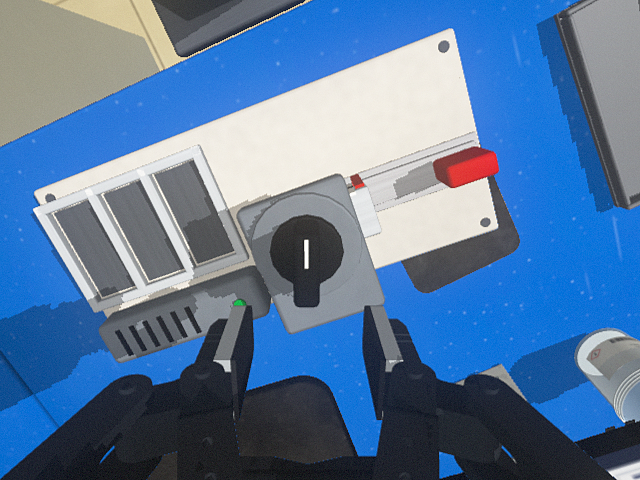

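Emit:
{"api": "play_rows", "payload": {
  "plan": [
    [[0.5,0.03,0,0.001,0],[0.5,0.06,0,0.001,0],[0.5,0.075,0,0.001,0],[0.5,0.078,0,0.001,0],[0.5,0.078,0,0.001,0],[0.5,0.078,0,0.001,0],[0.8,0.078,0,0.001,0],[1,0.078,0,0.001,0],[1,0.078,0,0.001,0],[1,0.078,0,0.001,0],[1,0.078,0,0.001,0]]
  ],
  "grip_force": 40
}}

```text
clock: 12.6
position: [0.4667, 0.0595, 0.1115]
ee_rot: [0.693, 0.137, 0.694, -0.139]
contact_force: [-1.7, -3.1, 5.4]
width: 0.013
```

Run:
```python
from h import *
s,R,p=pose();print(p,yaw(R),s['width'],s['contact_force'],s['moment'],s['qpos'])
go([0.4670,0.0609,0.110])
```

```text
[0.46672402 0.05948474 0.11148247] 67.50012907301546 0.013013887372560207 [-1.68183868 -3.07410828  5.39441065] [-0.44545499  0.25624353  0.00130127] [-0.01977772  0.22547837  1.90446252 -0.00225395  1.01236027 -1.19668231]
shift mm [ 1.5  1.4 -0.3] turn 0 rows>= 1.0 q6 -1.2
```

Emit:
{"api": "play_rows", "payload": {
  "plan": [
    [[1,0,0,0,7],[1,0,0,0,15],[1,0,0,0,23],[1,0,0,0,31],[1,0,0,0,39],[1,0,0,0,47],[1,0,0,0,55],[1,0,0,0,63],[1,0,0,0,71],[1,0,0,0,79],[1,0,0,0,87],[1,0,0,0,90]]
  ]
}}

```text
clock: 13.8
position: [0.4678, 0.0597, 0.1116]
ee_rot: [0.392, 0.589, 0.391, -0.588]
contact_force: [0.9, 1.5, -3.8]
width: 0.0132
```

Run:
```python
from h import *
s,R,p=pose();print(p,yaw(R),s['width'],s['contact_force'],s['moment'],s['qpos'])
go([0.4667,0.0605,0.1115],67.5-195)
```

```text
[0.46780526 0.05974491 0.1115503 ] -22.717490345012326 0.013211592231396284 [ 0.87648294  1.48373856 -3.75073341] [ 0.16493656 -0.44802249  0.07056922] [-1.96705916e-02  2.25669896e-01  1.90397952e+00 -1.50701725e-03
  1.01022121e+00  3.77625128e-01]
shift mm [ 0.  -1.3 -0.3] turn 104.78 rows>= 13.0 q6 0.38
```

Emit:
{"api": "play_rows", "payload": {
  "plan": [
    [[1,0,-0.0005,0,8],[1,0,-0.0005,0,16],[1,0,-0.0005,0,24],[1,0,-0.0005,0,32],[1,0,-0.0005,0,40],[1,0,-0.0005,0,48],[1,0,-0.0005,0,56],[1,0,-0.0005,0,64],[1,0,-0.0005,0,72],[1,0,-0.0005,0,80],[1,0,-0.0005,0,88],[1,0,-0.0005,0,96]]
  ]
}}

```text
clock: 15.0
position: [0.4681, 0.0586, 0.1116]
ee_rot: [-0.176, 0.686, -0.178, -0.683]
contact_force: [2.5, -4.5, -3.4]
width: 0.0131
```

Emit:
{"api": "play_rows", "payload": {
  "plan": [
    [[1,0,0,0,5],[1,0,0,0,9],[1,0,0,0,9],[1,0,0,0,9]]
  ]
}}

```text
clock: 15.4
position: [0.4681, 0.0585, 0.1116]
ee_rot: [-0.229, 0.67, -0.231, -0.667]
contact_force: [0.5, -1.5, -1.1]
width: 0.0131
```

Run:
```python
from h import *
s,R,p=pose();print(p,yaw(R),s['width'],s['contact_force'],s['moment'],s['qpos'])
go([0.4667,0.0605,0.1115],67.5-195)
```

```text
[0.46809256 0.05845376 0.11156621] -127.9130904751584 0.013078079684063647 [ 0.45657694 -1.53312879 -1.07346511] [-0.18614006  0.0655989  -0.03030769] [-0.02013407  0.22518     1.90464668 -0.00497536  1.008319    2.21501309]
shift mm [ 0.1 -0.8  2.4] turn -0.41 rows>= 1.0 q6 2.22
```

Release and rise, then look.

Emit:
{"api": "play_rows", "payload": {
  "plan": [
    [[0.8,0,0,0,0],[0.6,0,0,0,0],[0.5,0,0,0,0],[0.5,0,0,0,0],[0.5,-0.02,0,0,0],[0.5,-0.06,0,0,0],[0.5,-0.1,0,0,0],[0.5,-0.1,0,0,0],[0.5,-0.1,0,0,0]]
  ]
}}

```text
clock: 16.3
position: [0.4682, 0.0589, 0.2124]
ee_rot: [-0.229, 0.671, -0.23, -0.666]
contact_force: [0.2, 0.7, -0.1]
width: 0.0431
```

Run:
```python
from h import *
im,d,C=snap('w10'); s,R,p=pose();print(p,yaw(R),s['width'],s['qpos'])
X=cloud(d,C); H,S,V=cv2.split(cv2.cvtColor(im,cv2.COLOR_BGR2HSV))
m=(X[...,2]>.130)&(X[...,2]<.138)&(np.hypot(X[...,0]-.4667,X[...,1]-.0609)<.028)
print(m.sum(),rect(X[m]),np.median(X[m][:,2]))
w=(V>200)&(S<40)&(X[...,2]>.130)&(X[...,2]<.138)&(np.hypot(X[...,0]-.4667,X[...,1]-.0609)<.028); print('white mark',X[w].mean(0))
m=((H<8)|(H>172))&(S>150)&(X[...,2]>.055)&(X[...,2]<.066)&(X[...,1]>.14); print(rect(X[m]) if m.sum()>9 else 0)
im2,_,_=snap('s10','side');cv2.imwrite('pics/s10c.png',cv2.resize(im2[210:320,220:420],None,fx=4,fy=4,interpolation=cv2.INTER_CUBIC))
```

```text
[0.46720764 0.05895647 0.21117256] -127.90408610972078 0.04260917913986622 [-0.01915421  0.13076348  1.74866082 -0.00434024  1.25934939  2.21451358]
1607 (array([468.6,  60.2]), [13.8, 41.3], 142.77) 0.13367463988091574
white mark [0.47660265 0.05369082 0.13453538]
(array([472. , 176.6]), [15.4, 32.3], 87.3)
```

View pics/w10.png

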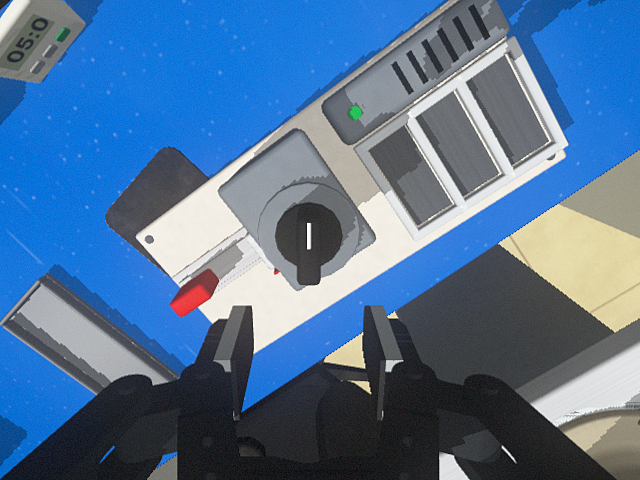

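View pics/s10c.png

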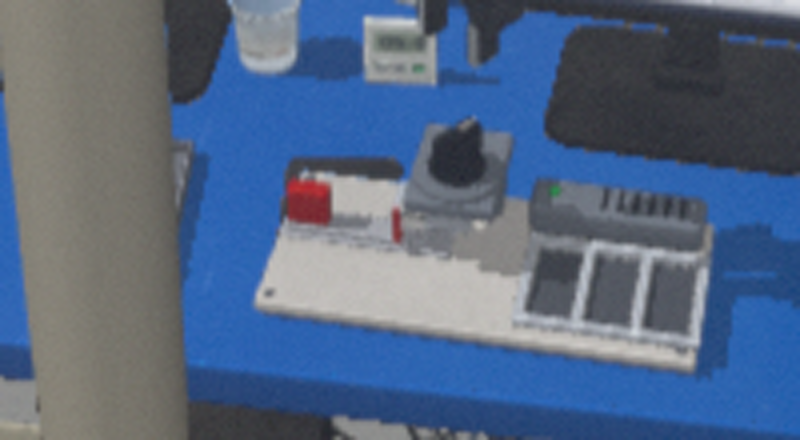

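Run:
```python
from h import *
go([0.36,0.13,0.20],90)
```

```text
shift mm [ 10.1   9.5 127.9] turn 142.09 rows>= 17.0 q6 2.21
```

Emit:
{"api": "play_rows", "payload": {
  "plan": [
    [[0.5,0,0,0,-8],[0.5,0,0,0,-16],[0.5,0,0,0,-24],[0.5,0,0,0,-32],[0.5,0,0,0,-40],[0.5,0,0,0,-48],[0.5,0,0,0,-56],[0.5,0,0,0,-64],[0.5,0,0,0,-72],[0.5,0,0,0,-80],[0.5,0,0,0,-88],[0.5,0,0,0,-96]]
  ]
}}

```text
clock: 17.6
position: [0.4656, 0.0589, 0.2086]
ee_rot: [-0.346, -0.616, -0.344, 0.619]
contact_force: [-0.2, 0.2, -0.3]
width: 0.0428
```

Run:
```python
from h import *
go([0.41,0.26,0.13],-2.5)
```

```text
shift mm [  77.9 -152.6 -142.6] turn -29.08 rows>= 5.0 q6 0.53
```

Emit:
{"api": "play_rows", "payload": {
  "plan": [
    [[0.5,0,-0.02,-0.02,-8],[0.5,0,-0.05,-0.05,-16],[0.5,0,-0.08,-0.08,-24],[0.5,0,-0.11,-0.11,-29],[0.5,0.02,-0.14,-0.14,-29],[0.5,0.05,-0.152,-0.143,-29],[0.5,0.077,-0.152,-0.143,-29],[0.5,0.077,-0.152,-0.143,-29],[0.5,0.077,-0.152,-0.143,-29]]
  ]
}}

```text
clock: 18.5
position: [0.4101, 0.2597, 0.13]
ee_rot: [-0.489, -0.508, -0.489, 0.514]
contact_force: [0.6, 0.7, -0.0]
width: 0.0427
```

Run:
```python
from h import *
im,d,C=snap('w11'); s,R,p=pose();print(p,yaw(R),s['width'],s['qpos'])
```

```text
[0.41120407 0.25994537 0.13111667] -2.6025777009327715 0.04273314518541126 [ 0.42252188  0.22815362  1.84169706 -0.00291108  1.07619707  0.46932691]
```

View pics/w11.png

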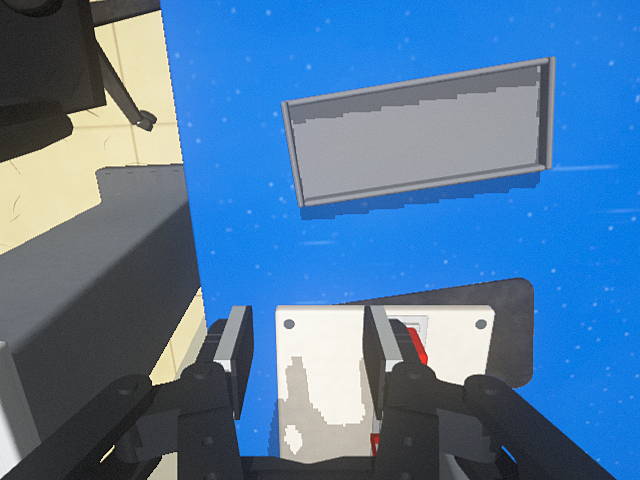

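Emit:
{"api": "play_rows", "payload": {
  "plan": [
    [[0,0,-0.01,0.03,0],[0,0,-0.01,0.06,0],[0,0,-0.01,0.075,0],[0,0,-0.01,0.075,0],[0,0,-0.01,0.075,0],[0,0,-0.01,0.075,0]]
  ]
}}

```text
clock: 19.15
position: [0.3987, 0.1862, 0.1322]
ee_rot: [-0.489, -0.51, -0.488, 0.512]
contact_force: [0.1, 1.0, -0.3]
width: 0.0855
```

Run:
```python
from h import *
im,d,C=snap('w12'); s,R,p=pose();print(p,yaw(R),s['width'],s['qpos'])
u,v=proj(C,[.455,.105,.05]).astype(int); print(u,v)
cv2.imwrite('pics/w12c.png',cv2.resize(im[v-90:v+60,u-90:u+90],None,fx=4,fy=4,interpolation=cv2.INTER_CUBIC))
```

```text
[0.39841146 0.18622599 0.13192868] -2.583965229588359 0.0857567385099599 [ 0.28110015  0.15997019  1.93196426 -0.00318265  1.05239734  0.32777662]
400 365
```

View pics/w12c.png

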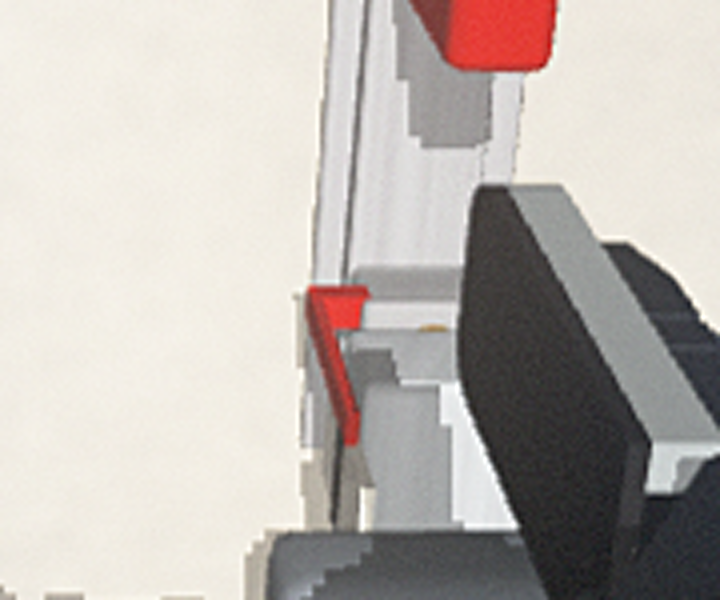

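Run:
```python
from h import *
for t in ('w12','w10','w8','w2','w1'):
    im,d,C=load(t); X=cloud(d,C); H,S,V=cv2.split(cv2.cvtColor(im,cv2.COLOR_BGR2HSV))
    near=(np.abs(X[...,0]-.455)<.03)&(X[...,1]>.09)&(X[...,1]<.13)&(X[...,2]>.022)&(X[...,2]<.075)
    r=near&((H<8)|(H>172))&(S>120); 
    if r.sum()>4: print(t,'tab',r.sum(),np.percentile(X[r],[3,50,97],axis=0).round(4).tolist())
    p=near&(S<40)&(V>180)&(X[...,2]>.03)
    if p.sum()>4: print(t,'white',p.sum(),np.percentile(X[p],[3,50,97],axis=0).round(4).tolist())
im,d,C=load('w12'); X=cloud(d,C)
for uc in [(410,285),(410,310),(410,350),(410,450),(480,460),(345,300),(430,330)]:
    u=310+uc[0]//4; v=275+uc[1]//4; print(uc,X[v,u].round(4))
```

```text
w12 tab 258 [[0.4491, 0.102, 0.0327], [0.4505, 0.1069, 0.0425], [0.4576, 0.1084, 0.0649]]
w12 white 449 [[0.4506, 0.0911, 0.0356], [0.4669, 0.1037, 0.0603], [0.4728, 0.1094, 0.0734]]
w10 tab 16 [[0.4504, 0.0988, 0.0605], [0.4517, 0.1024, 0.0647], [0.4526, 0.1041, 0.0696]]
w10 white 203 [[0.4556, 0.1003, 0.0597], [0.4718, 0.103, 0.0611], [0.4843, 0.1053, 0.0627]]
w8 tab 148 [[0.4498, 0.1022, 0.0374], [0.4512, 0.1067, 0.0411], [0.4579, 0.1083, 0.0702]]
w8 white 1399 [[0.4533, 0.0908, 0.0414], [0.4682, 0.1027, 0.0677], [0.4839, 0.1094, 0.0692]]
w2 tab 78 [[0.4463, 0.0999, 0.0406], [0.4467, 0.1027, 0.0576], [0.4518, 0.1055, 0.0705]]
w2 white 379 [[0.4516, 0.0953, 0.0661], [0.467, 0.1012, 0.0679], [0.4825, 0.1068, 0.0693]]
w1 tab 116 [[0.4464, 0.1009, 0.0372], [0.4473, 0.1042, 0.0512], [0.4553, 0.1062, 0.0705]]
w1 white 599 [[0.451, 0.0912, 0.0414], [0.4666, 0.1001, 0.0678], [0.482, 0.107, 0.0694]]
(410, 285) [0.4666 0.1074 0.0321]
(410, 310) [0.4657 0.1055 0.0362]
(410, 350) [0.462  0.1087 0.0515]
(410, 450) [0.4601 0.0972 0.0611]
(480, 460) [0.4714 0.0946 0.0613]
(345, 300) [0.455  0.1071 0.0355]
(430, 330) [0.4665 0.1085 0.0461]
```

Run:
```python
from h import *
im,d,C=load('w12');X=cloud(d,C); H,S,V=cv2.split(cv2.cvtColor(im,cv2.COLOR_BGR2HSV))
m=((H<8)|(H>172))&(S>150)&(X[...,2]>.055)&(X[...,2]<.066)&(X[...,1]>.14); print(rect(X[m]),m.sum(),np.median(X[m][:,2]))
go([0.472,0.1765,0.10],-2.5)
```

```text
(array([471.7, 177.9]), [15.7, 34.4], 87.52) 1502 0.059553948633256304
shift mm [31.8 74.   6.3] turn -0.08 rows>= 2.0 q6 0.33
```

Emit:
{"api": "play_rows", "payload": {
  "plan": [
    [[0.3,0,0.03,0.006,0],[0.5,0,0.06,0.006,0],[0.5,0,0.0735,0.006,0],[0.5,0,0.0735,0.006,0],[0.5,0,0.0735,0.006,0],[0.5,0.04,0.0735,0.006,0],[0.5,0.07,0.0735,0.006,0],[0.5,0.088,0.0735,0.006,0],[0.5,0.088,0.0735,0.006,0],[0.5,0.093,0.0735,0.006,0],[0.5,0.093,0.0735,0.006,0]]
  ]
}}

```text
clock: 20.3
position: [0.4714, 0.1768, 0.0395]
ee_rot: [-0.489, -0.51, -0.488, 0.512]
contact_force: [-0.5, -0.4, 0.8]
width: 0.0429
```

Run:
```python
from h import *
im,d,C=snap('w13'); s,R,p=pose();print(p,yaw(R),s['width'],s['contact_force'])
```

```text
[0.47172617 0.17688852 0.03974291] -2.5713445829250707 0.04300918786067344 [0.59583661 0.89715086 0.6329166 ]
```

View pics/w13.png

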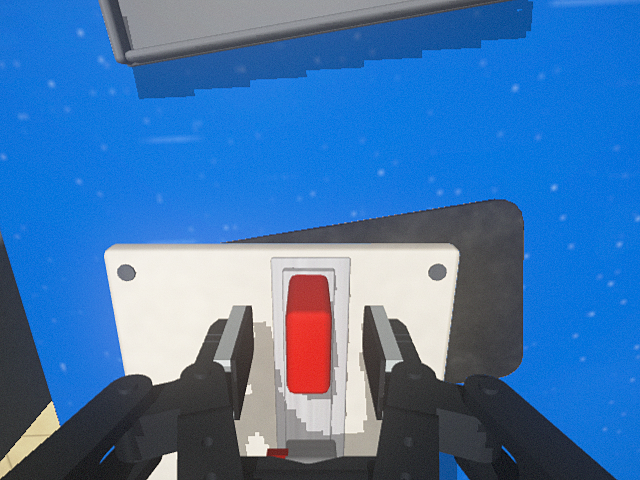

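Emit:
{"api": "play_rows", "payload": {
  "plan": [
    [[0.5,0.001,0,0,0],[0.7,0.001,0,0,0],[1,0.001,0,0,0],[1,0.001,0,0,0],[1,0.001,0,0,0],[1,0.001,0,0,0],[1,0.001,0,0,0]]
  ],
  "grip_force": 60
}}

```text
clock: 21.05
position: [0.472, 0.177, 0.0394]
ee_rot: [-0.489, -0.511, -0.488, 0.512]
contact_force: [-0.5, 1.5, 6.2]
width: 0.0149
```

Emit:
{"api": "play_rows", "payload": {
  "plan": [
    [[1,0,0,-0.004,0],[1,0,0,-0.01,0],[1,0,0,-0.018,0],[1,0,0,-0.026,0],[1,0,0,-0.034,0],[1,0,0,-0.042,0],[1,0,0,-0.05,0],[1,0,0,-0.058,0],[1,0,0,-0.066,0],[1,0,0,-0.074,0],[1,0,0,-0.08,0],[1,0,0,-0.08,0]]
  ]
}}

```text
clock: 22.25
position: [0.4757, 0.2585, 0.0393]
ee_rot: [-0.489, -0.511, -0.488, 0.511]
contact_force: [-1.3, 2.8, 3.9]
width: 0.015
```

Run:
```python
from h import *
im,d,C=snap('w14'); s,R,p=pose();print(p,yaw(R),s['width'],s['contact_force'])
import held; held.held('w14')
```

```text
[0.47574581 0.25837488 0.03936886] -2.6251771034503584 0.014756386980235495 [-1.18591155  2.89531699  2.01671388]
handle top: x,y,z ranges mm [[-0.0214, -0.0201, -0.0175], [-0.0068, 0.0004, 0.0075], [-0.0172, -0.0031, 0.0145]] slope deg -1.44
blade top x med 0.0146 z [0.044 0.084] slope 0.82 3109
```

View pics/w14.png

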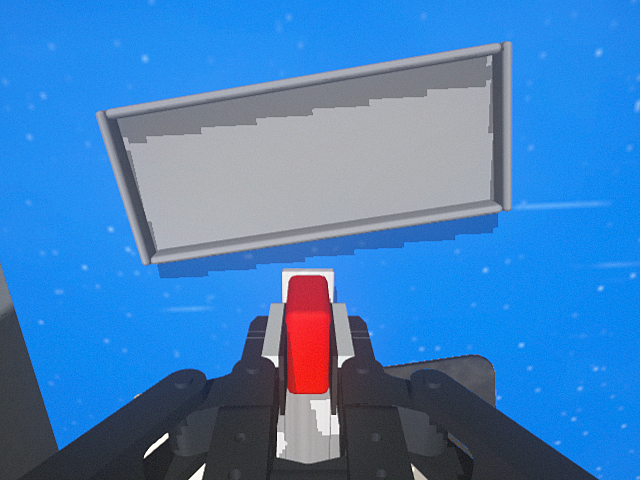

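Emit:
{"api": "play_rows", "payload": {
  "plan": [
    [[1,-0.02,0,0,0],[1,-0.05,0,0,0],[1,-0.08,0,0,0],[1,-0.09,0,-0.01,-8],[1,-0.1,0,-0.02,-16],[1,-0.1,0,-0.03,-24],[1,-0.1,-0.01,-0.04,-32],[1,-0.1,-0.02,-0.05,-40],[1,-0.1,-0.03,-0.053,-48],[1,-0.1,-0.035,-0.053,-56],[1,-0.1,-0.035,-0.053,-64],[1,-0.1,-0.035,-0.053,-72]]
  ]
}}

```text
clock: 23.5
position: [0.4425, 0.313, 0.1387]
ee_rot: [0.696, 0.125, 0.696, -0.125]
contact_force: [-0.2, 0.1, -1.1]
width: 0.0146
```

Run:
```python
from h import *
s,R,p=pose();print(p,yaw(R),s['width'],s['contact_force'],s['qpos'])
go([0.4415,0.3145,0.10],96.5)
```

```text
[0.44246184 0.31299066 0.13874052] 69.69560589006397 0.014607831941239734 [-0.2303818   0.09495547 -1.13420544] [ 4.87301066e-01  2.95871020e-01  1.72024901e+00 -6.40808579e-05
  1.12575277e+00 -7.29089118e-01]
shift mm [38.7  1.1 -1.4] turn -26.8 rows>= 4.0 q6 -0.73
```

Emit:
{"api": "play_rows", "payload": {
  "plan": [
    [[1,0,0,0,-8],[1,0,0.001,-0.001,-16],[1,0,0.001,-0.001,-24],[1,0.01,0.001,-0.001,-26.8],[1,0.03,0.001,-0.001,-26.8],[1,0.05,0.001,-0.001,-26.8],[1,0.07,0.001,-0.001,-26.8],[1,0.07,0.001,-0.001,-26.8]]
  ]
}}

```text
clock: 24.3
position: [0.4394, 0.313, 0.0658]
ee_rot: [0.704, -0.041, 0.708, 0.039]
contact_force: [-0.6, -0.4, -0.8]
width: 0.0149
```

Run:
```python
from h import *
snap('w15');s,R,p=pose();print(p,yaw(R),s['width'],s['contact_force'])
go([0.4415,0.3145,0.0255],96.5)
import held; held.held('w15')
```

```text
[0.44051607 0.31357457 0.06731051] 96.46493590019966 0.014635173370680198 [ 0.14991261  0.06838324 -0.20010734]
shift mm [41.8  0.9  1.3] turn -0.04 rows>= 1.0 q6 -1.19
handle top: x,y,z ranges mm [[-0.0216, -0.0203, -0.0176], [-0.0056, 0.0016, 0.0086], [-0.0151, -0.0011, 0.0165]] slope deg -1.3
blade top x med 0.0147 z [0.047 0.086] slope 0.3 2990
```

View pics/w15.png

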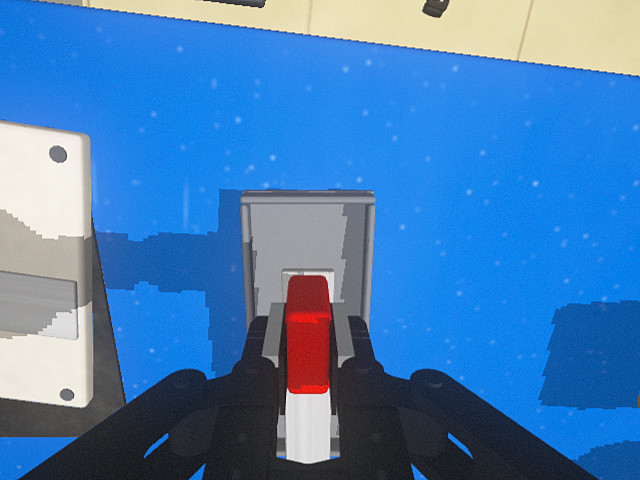

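Emit:
{"api": "play_rows", "payload": {
  "plan": [
    [[1,0.02,0.0005,0.001,0],[1,0.034,0.0005,0.001,0],[1,0.039,0.0005,0.001,0],[1,0.041,0.0005,0.001,0],[1,0.0425,0.0005,0.001,0],[1,0.0435,0.0005,0.001,0],[1,0.0445,0.0005,0.001,0],[1,0.0445,0.0005,0.001,0]]
  ]
}}

```text
clock: 25.15
position: [0.4417, 0.3144, 0.0235]
ee_rot: [0.705, -0.04, 0.707, 0.04]
contact_force: [-1.6, -0.0, 2.3]
width: 0.0145
```

Emit:
{"api": "play_rows", "payload": {
  "plan": [
    [[0.8,0,0,0,0],[0.6,0,0,0,0],[0.5,0,0,0,0],[0.5,0,0,0,0],[0.5,-0.03,0,0,0],[0.5,-0.07,0,0,0],[0.4,-0.11,0,0,0],[0.2,-0.15,0,0,0],[0,-0.18,0,0,0],[0,-0.18,0,0,0]]
  ]
}}

```text
clock: 26.15
position: [0.4448, 0.316, 0.2084]
ee_rot: [0.708, -0.039, 0.704, 0.041]
contact_force: [0.6, 1.0, 0.4]
width: 0.0853
```

Run:
```python
from h import *
im,d,C=snap('w16');s,R,p=pose();print(p,yaw(R),s['width'],s['qpos'])
X=cloud(d,C); H,S,V=cv2.split(cv2.cvtColor(im,cv2.COLOR_BGR2HSV))
m=((H<8)|(H>172))&(S>150)&(X[...,2]>.041)&(X[...,2]<.048)&(X[...,1]>.25)
print(rect(X[m]),np.median(X[m][:,2]))
b=(S<40)&(V>190)&(X[...,2]>.006)&(X[...,2]<.013)&(np.abs(X[...,1]-.318)<.03); print('blade z along x',[np.median(X[b&(np.abs(X[...,0]-x)<.005)][:,2]).round(4) for x in (.47,.49,.51,.525)])
go([0.33,-0.27,0.30],90)
im2,_,_=snap('t16','top')
```

```text
[0.44340038 0.31522676 0.20587213] 96.4698547756173 0.08549569301065572 [ 4.89819904e-01  2.43885180e-01  1.61484601e+00  4.47854714e-04
  1.28039471e+00 -1.19402300e+00]
(array([512.9, 440.7]), [33.2, 315.1], 60.7) 0.04360371881218894
blade z along x [np.float64(0.0089), np.float64(0.009), np.float64(0.0089), np.float64(0.0089)]
shift mm [ -95.3 -568.6 -178.4] turn 6.47 rows>= 13.0 q6 -1.19
```

View pics/w16.png

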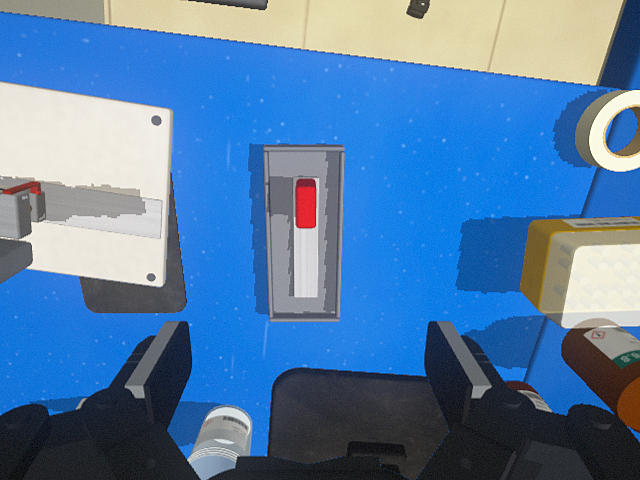

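View pics/t16.png

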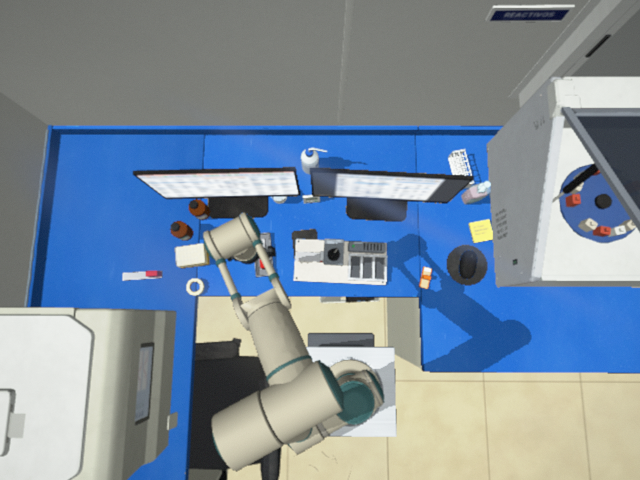

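Run:
```python
from h import *
for t in ('side0','top0','s1','t16','s10','w1','w2','w9','w10','w16'):
    im=cv2.imread(f'pics/{t}.png'); H,S,V=cv2.split(cv2.cvtColor(im,cv2.COLOR_BGR2HSV))
    m=((H>=4)&(H<=16)&(S>130)&(V>110)).astype(np.uint8)
    n,l,st,c=cv2.connectedComponentsWithStats(m); print(t,[(c[i].round().astype(int).tolist(),int(st[i,4])) for i in range(1,n) if st[i,4]>8])
```

```text
side0 [([624, 176], 122), ([603, 193], 152), ([638, 218], 33), ([444, 301], 105)]
top0 [([573, 200], 115), ([198, 208], 98), ([180, 230], 103), ([602, 231], 103), ([425, 277], 48)]
s1 [([623, 177], 135), ([603, 193], 148), ([637, 219], 41), ([444, 300], 112)]
t16 [([573, 200], 114), ([198, 208], 99), ([180, 230], 103), ([602, 230], 101), ([425, 277], 48)]
s10 [([624, 176], 122), ([603, 193], 147), ([638, 219], 35), ([444, 301], 109)]
w1 [([625, 407], 924)]
w2 []
w9 []
w10 []
w16 [([631, 404], 707)]
```

Emit:
{"api": "play_rows", "payload": {
  "plan": [
    [[0,-0.03,-0.04,-0.02,0],[0,-0.06,-0.09,-0.04,0],[0,-0.09,-0.14,-0.06,0],[0,-0.095,-0.19,-0.08,0],[0,-0.095,-0.24,-0.1,0],[0,-0.095,-0.29,-0.12,0],[0,-0.095,-0.34,-0.14,0],[0,-0.095,-0.39,-0.16,0],[0,-0.095,-0.44,-0.17,0],[0,-0.095,-0.49,-0.17,2],[0,-0.095,-0.54,-0.17,4],[0,-0.095,-0.56,-0.17,6]]
  ]
}}

```text
clock: 27.45
position: [0.3343, -0.2484, 0.2977]
ee_rot: [0.706, -0.001, 0.708, 0.003]
contact_force: [1.9, 0.2, 0.3]
width: 0.0848
```

Run:
```python
from h import *
im,d,C=snap('w17');s,R,p=pose();print(p,yaw(R),s['width'],s['qpos'])
snap('s17','side'); snap('t17','top')
```

```text
[ 0.3354978  -0.25713605  0.29719208] 90.03479924354795 0.08514192800673573 [-0.81220647  0.00701642  1.67023981 -0.00766362  1.4624096  -2.38277452]
```

View pics/w17.png

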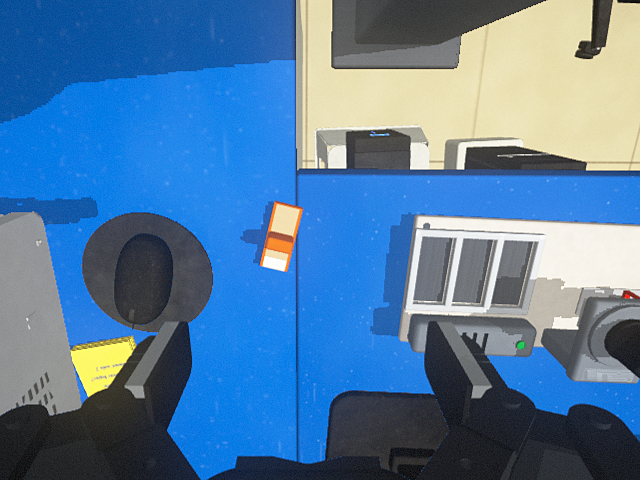

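View pics/s17.png

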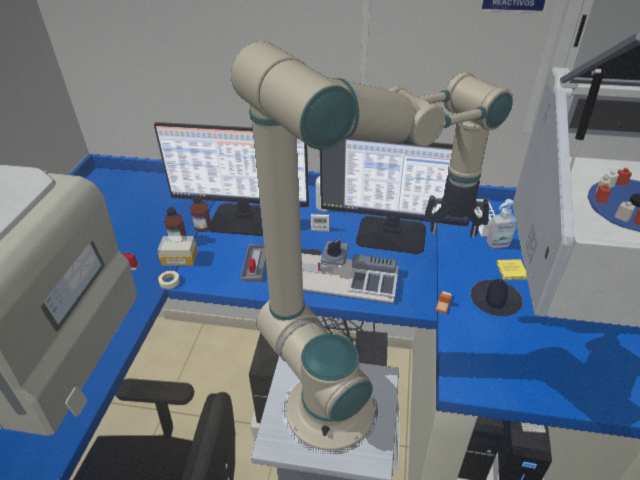

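View pics/t17.png

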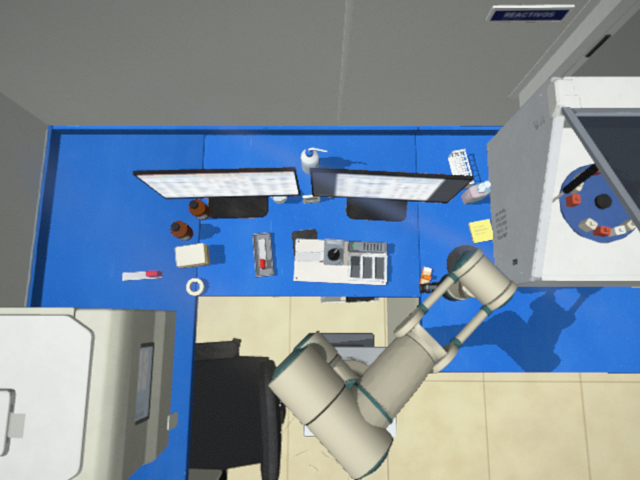

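```bash
cat >> h.py <<'E'
def carrier(im,d,C,c0,r=.06,base=0.0,z=None):
    X=cloud(d,C); H,S,V=cv2.split(cv2.cvtColor(im,cv2.COLOR_BGR2HSV))
    near=np.hypot(X[...,0]-c0[0],X[...,1]-c0[1])<r
    rib=near&(X[...,2]>base+.032)&(X[...,2]<base+.041); pl=near&(X[...,2]>base+.007)&(X[...,2]<base+.015)
    for n,m in (('rib',rib),('plate',pl)):
        if m.sum()>10: print(n,m.sum(),rect(X[m]),'z',np.median(X[m][:,2]).round(4))
    om=near&(X[...,2]>base+.006)&(S>60)&((H<30));
E
python3 - <<'E'
from h import *
im,d,C=load('w17'); X=cloud(d,C); print(X[240,283],X[215,290])
carrier(im,d,C,[X[240,283][0],X[240,283][1]])
cv2.imwrite('pics/w17c.png',cv2.resize(im[180:300,220:340],None,fx=5,fy=5,interpolation=cv2.INTER_CUBIC))
E
```

```text
[ 0.39146667 -0.2713527   0.03338062] [ 0.37067573 -0.2647261   0.011014  ]
rib 338 (array([ 396.2, -275.9]), [14.0, 27.8], 75.48) z 0.0358
plate 1429 (array([ 396.5, -275.9]), [32.0, 76.2], 166.18) z 0.011
```

View pics/w17c.png

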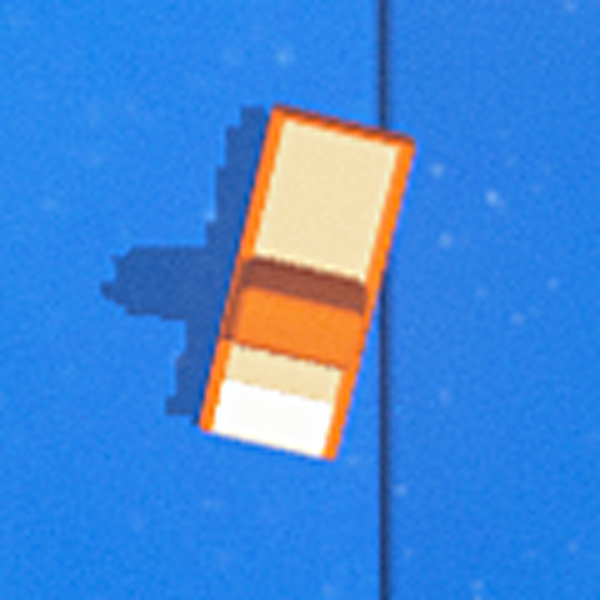

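Run:
```python
from h import *
go([0.3963,-0.2759,0.12],76)
```

```text
shift mm [176.6 -27.7  62.3] turn 14.19 rows>= 4.0 q6 -2.38
```

Emit:
{"api": "play_rows", "payload": {
  "plan": [
    [[0.3,0.04,-0.007,0.015,4],[0.35,0.08,-0.014,0.03,8],[0.35,0.12,-0.021,0.045,12],[0.35,0.15,-0.0277,0.0623,14.2],[0.35,0.176,-0.0277,0.0623,14.2],[0.35,0.176,-0.0277,0.0623,14.2],[0.35,0.176,-0.0277,0.0623,14.2]]
  ]
}}

```text
clock: 28.3
position: [0.3958, -0.2742, 0.1202]
ee_rot: [0.699, 0.087, 0.705, -0.084]
contact_force: [-0.6, 1.2, 0.2]
width: 0.055
```

Run:
```python
from h import *
im,d,C=snap('w18');s,R,p=pose();print(p,yaw(R),s['width'],s['contact_force'])
carrier(im,d,C,[.396,-.276]); go([0.3963,-0.2759,0.014],76)
```

```text
[ 0.39646544 -0.27508092  0.12126295] 76.0619959131894 0.05523864212437912 [-0.03933225 -0.13978887 -0.01238993]
rib 1047 (array([ 396.4, -275.8]), [13.8, 27.5], 76.25) z 0.0359
plate 4075 (array([ 396.5, -275.9]), [32.1, 75.7], 166.43) z 0.0111
shift mm [107.3  -1.    0.6] turn 0.06 rows>= 3.0 q6 -2.08
```

View pics/w18.png

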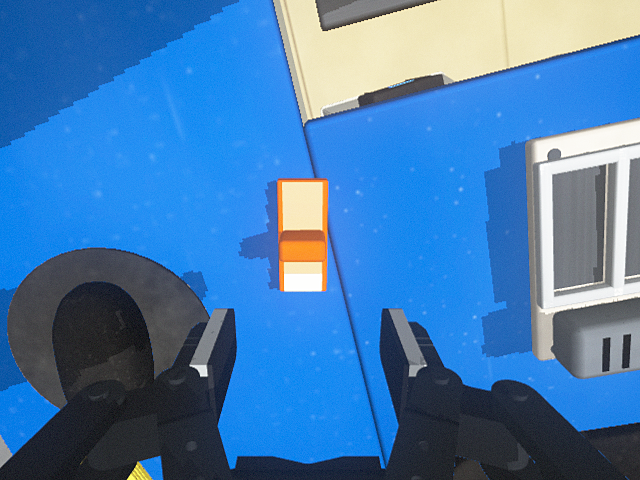

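Emit:
{"api": "play_rows", "payload": {
  "plan": [
    [[0.35,0.04,-0.001,0.0005,0],[0.35,0.08,-0.001,0.0005,0],[0.35,0.1,-0.001,0.0005,0],[0.35,0.105,-0.001,0.0005,0],[0.35,0.105,-0.001,0.0005,0],[0.6,0.105,-0.001,0.0005,0],[0.9,0.105,-0.001,0.0005,0],[0.9,0.105,-0.001,0.0005,0],[0.9,0.105,-0.001,0.0005,0],[0.9,0.105,-0.001,0.0005,0]]
  ],
  "grip_force": 50
}}

```text
clock: 29.35
position: [0.3974, -0.2769, 0.0182]
ee_rot: [0.701, 0.086, 0.703, -0.086]
contact_force: [0.1, 0.9, 5.9]
width: 0.0268
```

Emit:
{"api": "play_rows", "payload": {
  "plan": [
    [[1,-0.01,0,0,0],[1,-0.03,0,0,0],[1,-0.06,0,0,0],[1,-0.09,0,0,0],[1,-0.11,0,0,0],[1,-0.11,0,0,0]]
  ]
}}

```text
clock: 29.95
position: [0.3996, -0.2787, 0.1322]
ee_rot: [0.704, 0.084, 0.7, -0.088]
contact_force: [0.6, -0.8, -0.7]
width: 0.0268
```

Run:
```python
from h import *
im,d,C=snap('w19');s,R,p=pose();print(p,yaw(R),s['width'],s['contact_force'],s['qpos'])
z=np.load('w19.npz'); X=cloud(d,C); T=(X-z['p'])@z['R']
H,S,V=cv2.split(cv2.cvtColor(im,cv2.COLOR_BGR2HSV))
m=(S>60)&(H<25)&(np.abs(T[...,1])<.025)&(np.abs(T[...,2])<.06)&(np.abs(T[...,0])<.06)
P=T[m]; print(m.sum(),np.percentile(P,[1,10,50,90,99],axis=0).round(4).T.tolist())
pl=m&(T[...,0]>np.percentile(P[:,0],99)-.007)
if pl.sum()>20: Q=T[pl]; print('plate',np.median(Q[:,0]),Q.min(0),Q.max(0),np.polyfit(Q[:,2],Q[:,0],1))
```

```text
[ 0.39850699 -0.27776002  0.13029815] 76.06631992521518 0.026661324585640498 [-0.9124095   0.38760959 -0.26657147] [-7.51214561e-01  2.23996228e-01  1.84997618e+00 -1.29269063e-03
  1.06439319e+00 -2.07820002e+00]
9873 [[-0.019, -0.018, 0.0063, 0.0083, 0.0132], [-0.0136, -0.0109, 0.0021, 0.0142, 0.017], [-0.0386, -0.0332, -0.0078, 0.0021, 0.0331]]
plate 0.007413174190683155 [ 0.00615983 -0.01410208 -0.03899922] [0.01668973 0.01756096 0.03707405] [-0.0201124  0.0073608]
```

View pics/w19.png

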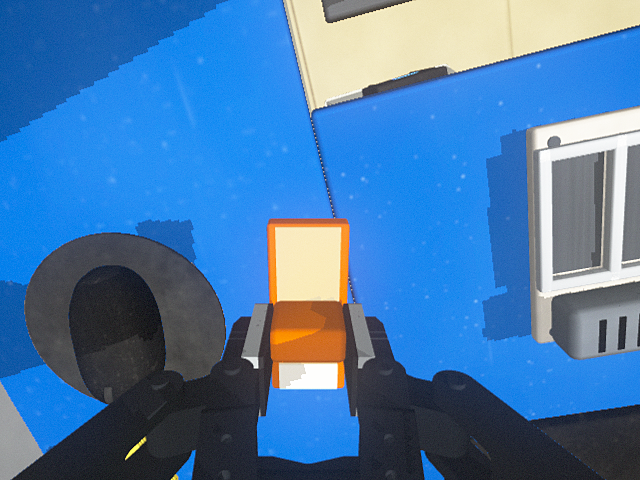

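Run:
```python
from h import *
go([0.43,-0.18,0.14],87.5)
```

```text
shift mm [ -9.9 102.4   7. ] turn -11.43 rows>= 3.0 q6 -2.08
```

Emit:
{"api": "play_rows", "payload": {
  "plan": [
    [[1,-0.01,0.02,0,-3],[1,-0.01,0.04,0,-6],[1,-0.01,0.07,0.005,-9],[1,-0.01,0.09,0.007,-11.4],[1,-0.01,0.102,0.007,-11.4],[1,-0.01,0.102,0.007,-11.4],[1,-0.01,0.102,0.007,-11.4]]
  ]
}}

```text
clock: 30.7
position: [0.4295, -0.1806, 0.1396]
ee_rot: [0.707, 0.014, 0.707, -0.017]
contact_force: [0.4, -0.1, -0.6]
width: 0.0269
```

Run:
```python
from h import *
im,d,C=snap('w20');s,R,p=pose();print(p,yaw(R),s['width'],s['contact_force'])
```

```text
[ 0.42956192 -0.18103391  0.13976956] 87.43170286268281 0.026875581844474573 [-0.22815075  0.61121268 -0.39918296]
```

View pics/w20.png

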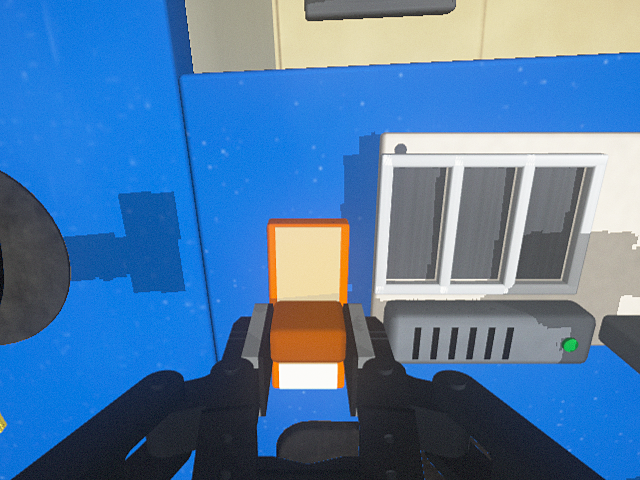

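```bash
cat > pock.py <<'E'
from h import *
def pock(tag):
    im,d,C=load(tag); H,S,V=cv2.split(cv2.cvtColor(im,cv2.COLOR_BGR2HSV)); X=cloud(d,C)
    a=np.radians(-2.5); Rc=np.array([[np.cos(a),-np.sin(a)],[np.sin(a),np.cos(a)]]) # cols: coater x,y
    m=(S<70)&(V>60)&(X[...,2]>.0225)&(X[...,2]<.029)&(X[...,0]>.37)&(X[...,0]<.49)&(X[...,1]>-.15)&(X[...,1]<.02)
    L=(X[m][:,:2])@Rc   # coater coords about origin
    # columns: y-hist over mid x
    xm=np.median(L[:,0]); 
    mid=L[(np.abs(L[:,0]-xm)<.025)]
    hy,e=np.histogram(mid[:,1],bins=np.arange(-.15,.04,.001)); nz=np.where(hy>hy.max()*.3)[0]
    runs=np.split(nz,np.where(np.diff(nz)>1)[0]+1); print('y runs',[(round(e[r[0]],4),round(e[r[-1]+1],4)) for r in runs])
    hx,e=np.histogram(L[:,0],bins=np.arange(.36,.52,.001)); nz=np.where(hx>hx.max()*.4)[0]
    runs=np.split(nz,np.where(np.diff(nz)>1)[0]+1); print('x runs',[(round(e[r[0]],4),round(e[r[-1]+1],4)) for r in runs])
    return Rc
if __name__=='__main__':
    import sys
    for t in sys.argv[1:]: print(t); pock(t)
E
python3 pock.py w20 w17 w2 w9
```

```text
w20
y runs [(np.float64(-0.115), np.float64(-0.107)), (np.float64(-0.071), np.float64(-0.064)), (np.float64(-0.028), np.float64(-0.02)), (np.float64(0.016), np.float64(0.024))]
x runs [(np.float64(0.387), np.float64(0.394)), (np.float64(0.474), np.float64(0.48)), (np.float64(0.487), np.float64(0.488))]
w17
y runs [(np.float64(-0.115), np.float64(-0.107)), (np.float64(-0.072), np.float64(-0.063)), (np.float64(-0.028), np.float64(-0.02)), (np.float64(0.016), np.float64(0.025))]
x runs [(np.float64(0.386), np.float64(0.394)), (np.float64(0.474), np.float64(0.481)), (np.float64(0.487), np.float64(0.488))]
w2
y runs [(np.float64(-0.114), np.float64(-0.106)), (np.float64(-0.071), np.float64(-0.063)), (np.float64(-0.027), np.float64(-0.019)), (np.float64(0.017), np.float64(0.025))]
x runs [(np.float64(0.386), np.float64(0.394)), (np.float64(0.474), np.float64(0.481)), (np.float64(0.487), np.float64(0.488))]
w9
y runs [(np.float64(-0.115), np.float64(-0.106)), (np.float64(-0.071), np.float64(-0.062)), (np.float64(-0.027), np.float64(-0.019)), (np.float64(0.017), np.float64(0.025))]
x runs [(np.float64(0.387), np.float64(0.395)), (np.float64(0.475), np.float64(0.483)), (np.float64(0.488), np.float64(0.489))]
```

```bash
cat > heldc.py <<'E'
from h import *
def heldc(tag):
    im,d,C=load(tag); z=np.load(tag+'.npz'); X=cloud(d,C); T=(X-z['p'])@z['R']
    H,S,V=cv2.split(cv2.cvtColor(im,cv2.COLOR_BGR2HSV))
    m=(S>40)&(H<30)&(np.abs(T[...,1])<.03)&(np.abs(T[...,2])<.05)&(T[...,0]>.002)&(T[...,0]<.012)
    P=T[m]; near=P[P[:,2]<-.012]
    c=near[:,1]; print(tag,'plate z range',np.percentile(P[:,2],[.3,99.7]).round(4),'y range',np.percentile(c,[.5,99.5]).round(4),'x med',np.median(near[:,0]).round(4))
    # edges angle
    L=[];zz=np.arange(-.036,-.012,.002)
    for q in zz:
        s=near[np.abs(near[:,2]-q)<.001]; L.append((s[:,1].min()+s[:,1].max())/2)
    a=np.polyfit(zz,L,1); print('mid y',np.round(np.mean(L),4),'yaw err deg',np.degrees(a[0]).round(2))
    b=np.polyfit(near[:,2],near[:,0],1); print('pitch',np.degrees(b[0]).round(2))
E
python3 -c "
from heldc import *
heldc('w19');heldc('w20')
go([.4297,-.1085,.06],87.5)"
```

```text
w19 plate z range [-0.0384  0.0362] y range [-0.0139  0.0172] x med 0.0071
mid y 0.0017 yaw err deg 0.31
pitch -2.09
w20 plate z range [-0.0384  0.0359] y range [-0.0139  0.0173] x med 0.0071
mid y 0.0017 yaw err deg 0.15
pitch -2.14
shift mm [79.5 72.7 -3.2] turn -0.07 rows>= 3.0 q6 -2.07
```

Emit:
{"api": "play_rows", "payload": {
  "plan": [
    [[1,0,0.03,0,0],[1,0.01,0.055,-0.001,0],[1,0.04,0.0715,-0.002,0],[1,0.07,0.0715,-0.002,0],[1,0.085,0.0715,-0.002,0],[1,0.09,0.0715,-0.002,0],[1,0.09,0.0715,-0.002,0],[1,0.09,0.0715,-0.002,0]]
  ]
}}

```text
clock: 31.55
position: [0.4316, -0.1107, 0.0502]
ee_rot: [0.708, 0.015, 0.706, -0.018]
contact_force: [0.0, 1.2, 0.0]
width: 0.0269
```

Run:
```python
from heldc import *
im,d,C=snap('w21');s,R,p=pose();print(p,yaw(R),s['width'],s['contact_force'])
heldc('w21'); import pock; pock.pock('w21')
```

```text
[ 0.43172212 -0.11063506  0.05036369] 87.38688837524577 0.026754475041024343 [ 0.50360246 -0.27228104 -1.03374723]
w21 plate z range [-0.0384  0.0362] y range [-0.0142  0.0173] x med 0.0071
mid y 0.0015 yaw err deg -0.27
pitch -1.94
y runs [(np.float64(-0.115), np.float64(-0.108)), (np.float64(-0.072), np.float64(-0.063)), (np.float64(-0.028), np.float64(-0.019)), (np.float64(0.016), np.float64(0.024))]
x runs [(np.float64(0.386), np.float64(0.395)), (np.float64(0.474), np.float64(0.475)), (np.float64(0.487), np.float64(0.488))]
```

View pics/w21.png

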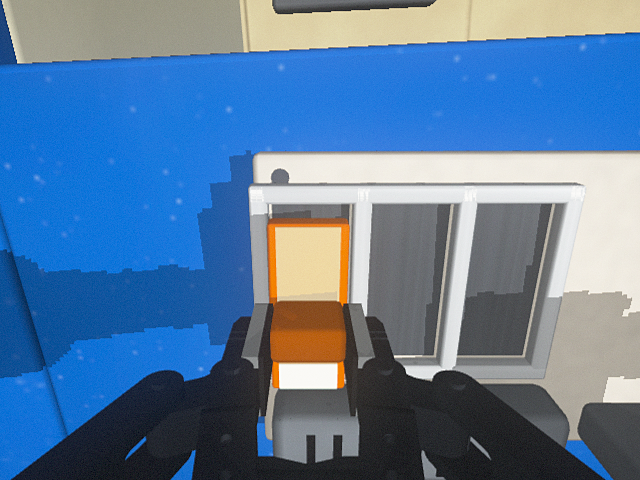

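Run:
```python
from h import *
im,d,C=load('w21'); z=np.load('w21.npz'); a=np.radians(-2.5); Rc=np.array([[np.cos(a),-np.sin(a)],[np.sin(a),np.cos(a)]])
cen=z['p']+z['R']@np.array([0,.0016,-.0011]); print('carrier vis coater',cen[:2]@Rc,'TCP',z['p'][:2]@Rc)
g=cv2.cvtColor(im,cv2.COLOR_BGR2GRAY).astype(int)
for v in (207,210,213): print(v,list(g[v,262:276]),list(g[v,344:358]))
for v in (230,260): print(v, [tuple(int(c) for c in im[v,u]) for u in (266,267,268,269,270)],[tuple(int(c) for c in im[v,u]) for u in (347,348,349,350,351)])
cv2.imwrite('pics/w21c.png',cv2.resize(im[170:290,240:380],None,fx=5,fy=5,interpolation=cv2.INTER_NEAREST))
for uv in ((271,210),(350,210),(455,210),(477,210)): print(uv,(ray(C,uv,.025)[:2]@Rc).round(4))
```

```text
carrier vis coater [ 0.43493331 -0.09015338] TCP [ 0.43602991 -0.09175568]
207 [np.int64(229), np.int64(226), np.int64(225), np.int64(223), np.int64(224), np.int64(180), np.int64(141), np.int64(237), np.int64(250), np.int64(201), np.int64(119), np.int64(107), np.int64(115), np.int64(110)] [np.int64(93), np.int64(95), np.int64(90), np.int64(92), np.int64(83), np.int64(127), np.int64(183), np.int64(192), np.int64(126), np.int64(119), np.int64(165), np.int64(191), np.int64(223), np.int64(233)]
210 [np.int64(226), np.int64(225), np.int64(225), np.int64(221), np.int64(227), np.int64(184), np.int64(141), np.int64(227), np.int64(246), np.int64(228), np.int64(131), np.int64(106), np.int64(117), np.int64(116)] [np.int64(96), np.int64(91), np.int64(91), np.int64(87), np.int64(81), np.int64(149), np.int64(191), np.int64(177), np.int64(118), np.int64(127), np.int64(162), np.int64(197), np.int64(221), np.int64(234)]
213 [np.int64(235), np.int64(240), np.int64(195), np.int64(175), np.int64(171), np.int64(136), np.int64(141), np.int64(228), np.int64(219), np.int64(195), np.int64(111), np.int64(92), np.int64(96), np.int64(98)] [np.int64(94), np.int64(96), np.int64(94), np.int64(90), np.int64(81), np.int64(150), np.int64(186), np.int64(172), np.int64(119), np.int64(131), np.int64(168), np.int64(200), np.int64(223), np.int64(232)]
230 [(105, 115, 126), (46, 87, 162), (39, 104, 203), (31, 117, 232), (15, 132, 243)] [(30, 134, 243), (15, 131, 249), (86, 134, 197), (171, 181, 187), (131, 139, 136)]
260 [(165, 159, 156), (120, 122, 127), (49, 87, 165), (23, 106, 209), (4, 125, 239)] [(0, 132, 249), (76, 124, 192), (171, 181, 188), (130, 135, 140), (108, 112, 116)]
(271, 210) [ 0.3972 -0.1056]
(350, 210) [ 0.3972 -0.0725]
(455, 210) [ 0.3973 -0.0285]
(477, 210) [ 0.3973 -0.0193]
```

View pics/w21c.png

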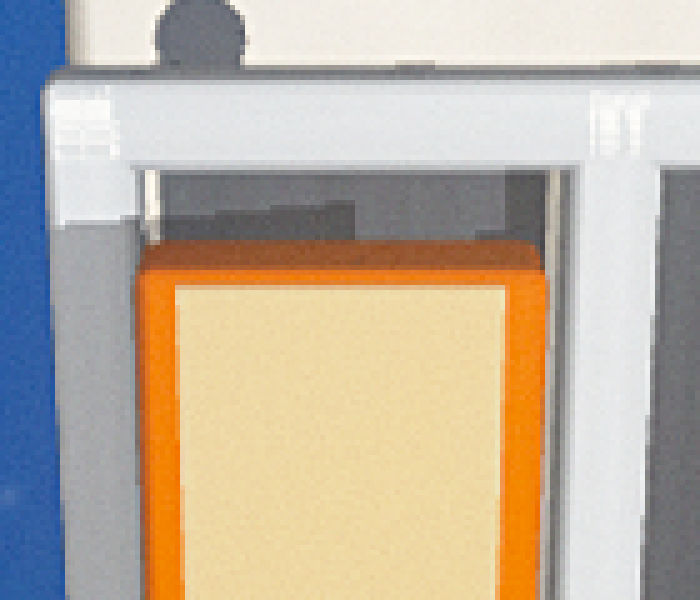

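Emit:
{"api": "play_rows", "payload": {
  "plan": [
    [[1,0,0.0014,-0.0006,0],[1,0,0.0014,-0.0006,0],[1,0.003,0.0014,-0.0006,0],[1,0.006,0.0014,-0.0006,0],[1,0.009,0.0014,-0.0006,0],[1,0.011,0.0014,-0.0006,0],[1,0.012,0.0014,-0.0006,0],[1,0.012,0.0014,-0.0006,0]]
  ]
}}

```text
clock: 32.4
position: [0.4311, -0.1092, 0.0381]
ee_rot: [0.708, 0.015, 0.706, -0.018]
contact_force: [0.4, 0.7, -0.1]
width: 0.0263
```

Run:
```python
from heldc import *
im,d,C=snap('w22');s,R,p=pose();print(p,yaw(R),s['width'],s['contact_force'],s['moment'])
heldc('w22')
cv2.imwrite('pics/w22c.png',cv2.resize(im[170:330,220:400],None,fx=4,fy=3.7,interpolation=cv2.INTER_NEAREST))
```

```text
[ 0.43122667 -0.10926089  0.03824382] 87.3865528859169 0.026960050101923854 [0.44174346 0.28988586 0.71493775] [ 0.08314557  0.03608644 -0.04005457]
w22 plate z range [-0.0384  0.0362] y range [-0.0142  0.0173] x med 0.0071
mid y 0.0015 yaw err deg -0.44
pitch -1.81
```

View pics/w22c.png

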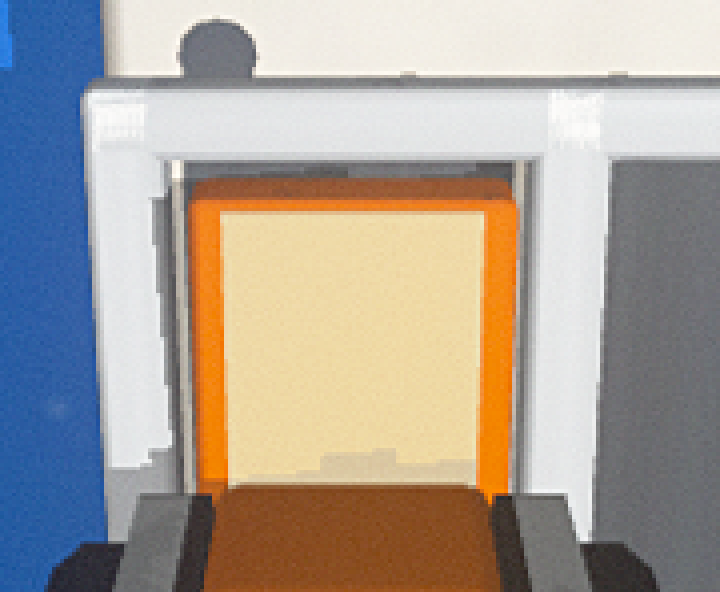

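Emit:
{"api": "play_rows", "payload": {
  "plan": [
    [[1,0.001,0,0,0],[1,0.002,0,0,0],[1,0.003,0,0,0],[1,0.0035,0,0,0],[1,0.004,0,0,0],[1,0.004,0,0,0]]
  ]
}}

```text
clock: 33.05
position: [0.4313, -0.1093, 0.0348]
ee_rot: [0.708, 0.015, 0.706, -0.018]
contact_force: [-1.6, -0.4, 5.4]
width: 0.0266
```

Bottomed at the predicted height. Release, rise, check.

Emit:
{"api": "play_rows", "payload": {
  "plan": [
    [[0.8,0,0,0,0],[0.6,0,0,0,0],[0.4,0,0,0,0],[0.35,0,0,0,0],[0.35,-0.005,0,0,0],[0.35,-0.03,0,0,0],[0.3,-0.07,0,0,0],[0.2,-0.11,0,0,0],[0,-0.15,0,0,0],[0,-0.18,0,-0.03,0],[0,-0.18,0,-0.03,0],[0,-0.18,0,-0.03,0]]
  ]
}}

```text
clock: 34.25
position: [0.4009, -0.1072, 0.2154]
ee_rot: [0.709, 0.014, 0.705, -0.018]
contact_force: [0.5, 0.9, 0.1]
width: 0.0855
```

Run:
```python
from h import *
im,d,C=snap('w23');s,R,p=pose();print(p,yaw(R),s['width'],s['contact_force'],s['clock'])
carrier(im,d,C,[.43,-.108],r=.05,base=.017)
snap('t23','top'); im2,_,_=snap('s23','side')
for t in ('t23','s23'):
    i=cv2.imread(f'pics/{t}.png'); H,S,V=cv2.split(cv2.cvtColor(i,cv2.COLOR_BGR2HSV))
    m=((H>=4)&(H<=16)&(S>130)&(V>110)).astype(np.uint8)
    n,l,st,c=cv2.connectedComponentsWithStats(m); print(t,[(c[k].round().astype(int).tolist(),int(st[k,4])) for k in range(1,n) if st[k,4]>8])
```

```text
[ 0.40073029 -0.10701325  0.21438319] 87.37202332700872 0.08514143729756754 [-0.11330107  0.09258261  0.39565495] 34.3
rib 573 (array([ 427.7, -107.2]), [13.3, 27.0], 87.62) z 0.0525
plate 4645 (array([ 430.3, -106.6]), [55.0, 95.6], 176.91) z 0.0261
t23 [([573, 200], 114), ([198, 208], 101), ([180, 230], 102), ([602, 231], 103)]
s23 [([623, 177], 131), ([603, 193], 159), ([638, 218], 41), ([388, 281], 93)]
```

View pics/w23.png

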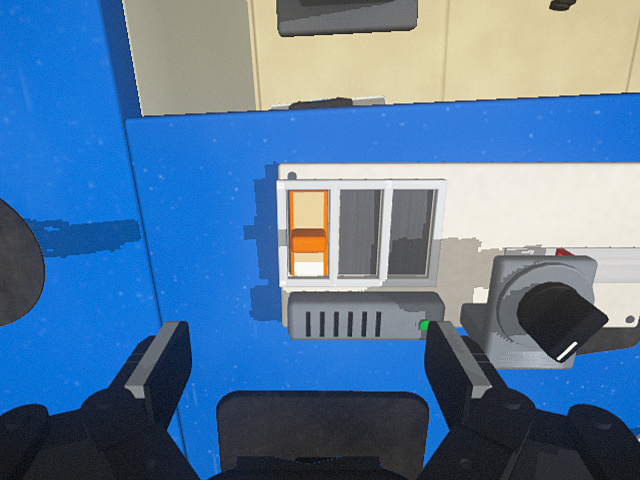

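Run:
```python
from h import *
im,d,C=load('w23');X=cloud(d,C)
m=(X[...,2]>.130)&(X[...,2]<.138)&(np.hypot(X[...,0]-.4667,X[...,1]-.0609)<.028); print('bar',m.sum(),rect(X[m]))
H,S,V=cv2.split(cv2.cvtColor(im,cv2.COLOR_BGR2HSV)); o=(H<18)&(S>120)&(X[...,2]>.022)&(X[...,2]<.031)&(np.hypot(X[...,0]-.43,X[...,1]+.108)<.055); print('plate',rect(X[o]),np.median(X[o][:,2]), 'near/far z',np.median(X[o&(X[...,0]<.41)][:,2]),np.median(X[o&(X[...,0]>.45)][:,2]))
im=cv2.imread('pics/t23.png'); cv2.imwrite('pics/t23c.png',cv2.resize(im[190:310,240:440],None,fx=4,fy=4,interpolation=cv2.INTER_CUBIC))
im=cv2.imread('pics/s23.png'); cv2.imwrite('pics/s23c.png',cv2.resize(im[170:320,120:320],None,fx=4,fy=4,interpolation=cv2.INTER_CUBIC))
```

```text
bar 1447 (array([467.3,  60.1]), [15.7, 41.9], 141.35)
plate (array([ 427.9, -107.1]), [31.7, 75.2], 177.57) 0.026822075337365192 near/far z 0.026676304262367112 0.026985743092289904
```

View pics/t23c.png

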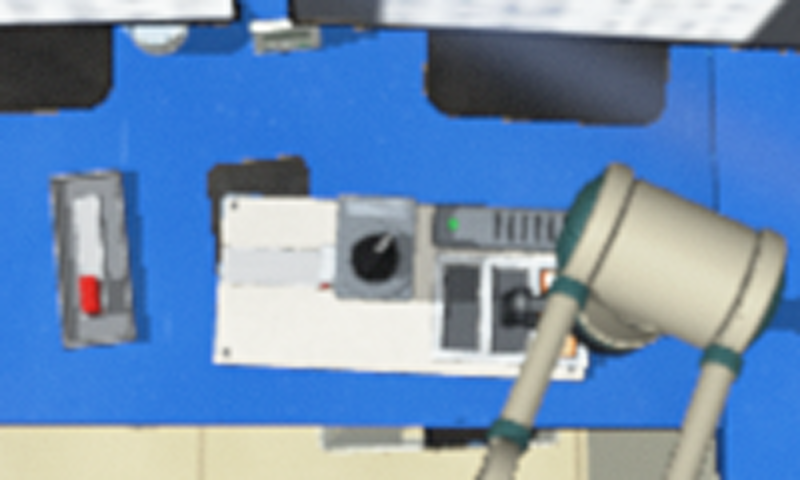

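View pics/s23c.png

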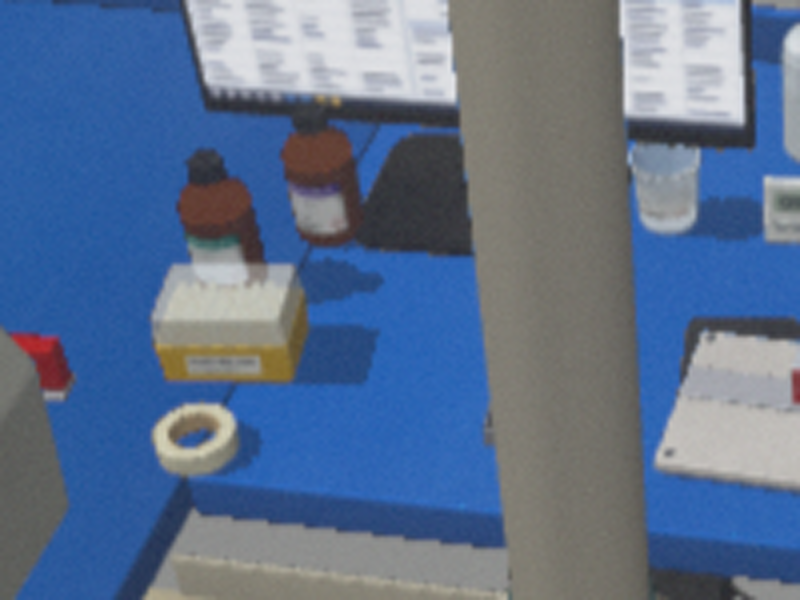

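```bash
python3 -c "
from rig import manip
print(manip.sign_off(), manip.get_state()['clock'])"
```

```text
the job is handed in; nothing more can be done
the job is handed in; nothing more can be done
```

The job is done and handed in at about 34 s; the sign-off gave no verdict.

- **Gauge and screw:** I took the smaller red-handled gauge from its tray and laid its blade flat on the strip, with the handle about 79 mm left of the anvil. I turned the knob about 195° clockwise to roughly 3.75 rad, which puts the foot lift near 1.5 mm. I then drew the gauge out level and laid it back flat in the tray.
- **Carrier:** Only one orange carrier was on the bench in any view. It is seated in pocket 3.

**Last checks**
- **Foot:** With the blade in the gap, the white plate had dropped about 7 mm and the red tab about 5 mm. That difference agrees with the planned lift, but the depth readings are noisy, so the lift rests mainly on the knob angle.
- **Knob:** Its bar read 142.8° after turning and 141.4° at the end, seen from a different angle. I take that as unchanged.
- **Gauge:** The blade's top measured 9 mm above the worktop along its length, so it lies flat in the tray.
- **Carrier:** The plate's top is at about 27 mm and the rib's top at 52.5 mm, both as expected for a seated carrier. It sits square to the pocket within about 0.2°.
- **Other objects:** I moved none of the other things on the bench. The arm was clear and touching nothing at sign-off.

I saw no grip slackening and no carrier being knocked. The area behind the monitors could not be seen from any camera.

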